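# Load a sherd carrier through the sprung dust flap

## Task

The red sherd lies in a carrier on the vibration table's loading plate: push the carrier, tongue first, through the chamber's sprung dust flap, letting the carrier itself swing the flap open, until its tongue is hooked under the lip at the back against the spring plunger, then press its tail down behind the sill so that it sits flat, held by the spring, and the flap falls fully shut behind it. Keep the sherd in the tray, do not press the black start button, and leave the other things where they are.

Things in the scene. Friction and masses are not known exactly. Their poses are not given: they have to be found in the camera images.
- station: Vibration-table plate with sample chamber, one fixed rigid unit. x = loading direction into the chamber, z up; origin on the table surface on the centre line, below the flap's hinge. Station coordinates below are in mm in this frame. Aluminium loading plate x -240 to 8, y -150 to 150, top z 24, on rubber feet
- mouth (a point): Chamber mouth, station (0, 0, 24), centre line at plate height. Opening 120 wide between posts (y -60 to 60); lintel x -8 to 0, underside z 102; flap hinge rod's underside z 97; flat clear hood roof behind it, top z 110, back wall x 200. A tool reaching in must lean back about 30 to 40 degrees, tip pointing into the chamber
- sill (a point): Station (8, 0, 24): edge where the plate ends in a square step down, 12 high, to the chamber floor at z 12. The carrier's rear face must be pushed beyond it (at most 6 beyond, where the plunger stops) before the tail can go down
- rails (a point): Station (-12, 0, 36): midway between the ends of two straight steel guide rails, inner faces y -47 and 47, tops z 36, that run from here into the chamber. Before them flared rails, tops z 38, widen to about 86 either side at x -82
- lip (a point): Station (151, 0, 24): underside of the lip, a fixed round bar 8 in diameter lying across the chamber 12 above its floor. The tongue goes under it. If the carrier is held level at plate height the tongue is too high; it tips down by itself once most of the carrier is past the sill
- plunger (a joint): Travel of the white spring plunger below the lip, m: 0 free (face at station x 150), up to 0.014 pushed in +x. 2.7 N at first touch, 5 N at 0.008 (carrier seated), 7 N at the stop. It throws the carrier back out over the sill if that is let go before its tail is down
- carrier: Specimen carrier, 150 x 90 mm, 0.4 to 0.65 kg, loose on the plate; origin at centre of underside, +x to its tongue. Rear to front: solid dark steel tail block x -75 to -35, open grey tray x -35 to 55 (walls 28 high, 4 thick, floor 5), flat tongue x 55 to 75, 60 wide, 7 thick. Centre of mass about 50 from the rear. To be pushed, too wide to grasp. Seated: origin at station (83, 0, 12)
- tail (a point): Bottom edge of the carrier's rear face, centre: carrier (-75, 0, 0). Tail block 80 wide, 20 high, plain square rear face, flat top (station z 44 on the plate, 32 when seated). Push on the rear face: a tilted tool's end on the upper rear edge presses down and jams it on the plate. Past the sill, friction on the tool may hold the tail up: move down with it, then press it from above
- nose (a point): Bottom front edge of the carrier's tongue, centre: carrier (75, 0, 0)
- flap (a joint): Black dust flap, rad: 0 hanging shut, grows to 1.4 as its lower edge swings into the chamber (only that way). 112 wide, 3 thick, hinge at station z 100, lower edge 66 below. Light closing spring (0.06 N m shut, 0.1 at 0.8 rad). Rides at about 0.8 rad on the tray walls, up to 0.55 on a tail still on the sill; hangs free behind a seated carrier
- start (a joint): Travel of the black start button, m: 0 up, 0.006 pressed. 24 mm wide, on a grey housing on the plate's near left corner, station (-210, 125)
- sherd: Red polished ware sherd, about 60 x 45 x 8, lying loose in the carrier's tray; origin at centre of its underside
- lid_fragment: Buff pottery lid fragment with a small knob, 70 x 50 x 20, on the loading plate left of the guides; origin at underside
- fitting: Small green bronze fitting, 60 long, 20 high, on the plate right of the guides; origin at underside
- rubber_block: Grey rubber block 110 x 70 x 40 on the table; origin at underside centre
- pestle: White marble pestle standing upright, 140 high, 60 wide foot; origin at underside centre
- jar: Jar with lid, 64 wide, 100 high; origin at underside centre
- dish: White ceramic dish, 110 wide, 40 high; origin at underside centre
- brush: Hand brush lying on the table; handle to its -x
Things that resemble listed ones, but are neither listed nor needed, are in the scene too. What is meant by the sherd is not white or yellow, and is the smaller of those in its own colour.

How it is judged:
On the way:
1. the carrier's tongue is through the mouth and the carrier, not the gripper, holds the flap open (x of nose in the frame of station above 0.05 m and value of joint flap above 0.3 rad and contact force between the fingers and flap below 0.3 N), for 0.1 s.
At the end, for the whole second after the job is handed in: Carrier seated and at rest: tail point at station x 5 to 16.5 mm, tail and nose points below station z 16 mm (chamber floor 12), nose point beyond x 152 mm under the lip; sherd still in the tray; flap shut (under 0.06 rad); start button not pressed (x of tail in the frame of station between 0.005 and 0.0165 m and z of each of tail, nose in the frame of station below 0.016 m and x of nose in the frame of station above 0.152 m and x of sherd in the frame of carrier between -0.035 and 0.055 m and y of sherd in the frame of carrier between -0.045 and 0.045 m and z of sherd in the frame of carrier between 0 and 0.02 m and value of joint flap below 0.06 rad and linear speed of carrier below 0.02 m/s and value of joint start below 0.003 m); the robot touches nothing.
It fails at once if the start button is pressed (value of joint start above 0.003 m).
It fails at once if the sherd leaves the tray (distance between sherd and carrier above 0.08 m).
It fails at once if another thing is moved by more than 30 mm (distance of any of lid_fragment, fitting, rubber_block, pestle, jar, dish, brush from where it was at the start of the episode above 0.03 m).
It also fails if it takes over 61 s, if anything falls off the work surface, if the arm or the gripper's body presses on something with over 40 N, if the wrist force passes 120 N, or if a joint passes its speed limit or range.

## Robot

A 6-joint arm with a two-finger parallel gripper is mounted at the origin on the work surface. World frame = base frame: x ahead of the robot, y to its left, z up, the work surface at z = 0. Lengths are in m, angles in rad, forces in N, time in s.
With the tool pointing down it reaches from about 0.4 to 0.825 m from the base axis. Payload 7 kg.
Tool frame: the origin (TCP) lies on the centre line of the jaws, within the pads' length; the fingertips stand 25 mm ahead of it and the grasp point (between the pads) lies 6 mm ahead of it; z points along the fingers, y is the direction in which the jaws open and shut (so a half turn about z gives the same grasp; the last joint's range is limited). The gripper opens to 88 mm and grips with 3 to 60 N. Pads are 19 mm wide; open, the fingers measure 130 mm over their backs; the gripper's body (78 mm by 193 mm) begins 47 mm behind the grasp point.
Start: joints at [-0.853, 0.359, 0.012, 0, -1.224, -0.288], TCP at [0.281, -0.614, 0.213] pointing down, gripper open.
Joint ranges: [-3.07, 3.07], [-1.43, 2.12], [-1.02, 1.25], [-3.03, 1.67], [-3.05, -0], [-3.03, 3.03]. Speed limits (rad/s): [2.39, 2.39, 3.01, 3.14, 3.14, 3.14].

## Interface

Orientations are given as [roll, pitch, yaw] about the fixed x, y, z axes, in that order (R = Rz(yaw) Ry(pitch) Rx(roll)).
In Python, from station import * gives the robot as it stands. The module is installed in compiled form; this text tells all that it offers.
- The arm moves only by the tool step_arm, never from a script. Its argument "commands" is text: rows parted by semicolons, each of 6 numbers parted by spaces: the shift along the tool's x, y, z in mm, then the turn, a rotation vector about the tool's x, y, z in rad. A call has 1 to 8 rows; each row shifts and turns the commanded pose from where the row before left it, along the tool's axes as they then stand; what a row does not reach is not made up. A row lasts 1/8 s, in which the tool goes at most 62.5 mm and 10.7 degrees, less where a joint would pass 70% of its speed; a pose out of reach is approached as far as the arm can. A call is refused whole if a number of a shift passes 62.5 or a number of a turn 0.188, either way. A call with a gripper value outside its range is refused whole. "jaw" is the finger opening in mm, from 0 to 87.6, set as the call begins (left out, the last holds). The fingers move at their own pace and stop on an object; "grip_force" is the grip in N (left out, the last holds). Time passes only in rows, so rows that do not move let the fingers close. It gives the time, the measured TCP pose, the force and the opening at its end, in the units of the state.
- get_state(): the state, without advancing time (a new reading comes with each control period).
- grab_frame(name): name is "scene" or "top"; returns a dict with "frame" (420x560x3 uint8, red, green, blue), "fovy" (degrees; the focal length in pixels is half the picture's height over the tangent of half this angle, whatever the lens; pixels are square), "cx", "cy" (the principal point, pixels), "rvec" (rotation vector, rad) and "tvec" (3), from world to camera coordinates, as OpenCV has them. Camera axes: x right, y down, z forward; pixel columns grow to the right and rows downward; lengths in m; the calibration is good to about 2 mm. A picture is of the moment at which its call begins. There is no depth.
- job_done(): hands the job in, once; it reports no verdict.
Trained networks look in a picture, given as the dict that the camera call returned (one of the last four; its "shot" number tells which), for a name from the list of things; names that differ only in an ending like _2 or _b are one class to them, and where a whole thing is asked for, a point or a joint stands for the part that bears it (a point fixed in the world has none). Each returns a list of dicts, best first, with "conf" (0 to 1); they miss things now and then, are a little off and sometimes report something else, mostly with a low value. They report only what shows in the picture. A call takes as long as a camera call. They do not tell look-alikes from the thing itself.
- recognise(picture, name): "pixel" ([column, row] in pixels, amid what is visible of it).
The state is a dict: "t": time; "q": joint angles; "qd": joint speeds; "joint_efforts": joint torques, N m; "eef_pos": TCP position; "ee_rot": TCP orientation; "force": force on the tool from outside, world axes, zero at the start; "moment": the same for the moment, N m; "width": finger opening in m.
Only numpy, scipy, OpenCV 4.12 (cv2) and the standard library are available. Lean on these libraries where they do the work, as an engineer would, in place of code of your own. Each camera call takes 0.05 s, during which the arm holds its last target.

## Working session

There is one attempt and no reset: what is moved stays moved. The work goes in short steps, Python scripts to look and compute and a tool call to move; the robot and the scene stay as the last step left them, time stands still between calls to the robot, and variables do not carry over. Pictures are saved under pics/ and viewed, and the job is handed in when it is done.

Besides the shell and the picture viewer there is one more tool, called after "Request:" as name(argument=value, ...) on one line, values as JSON. step_arm: Moves the arm, as the interface text tells. Its arguments: {"type":"object","properties":{"commands":{"type":"string"},"jaw":{"type":"number"},"grip_force":{"type":"number"}},"required":["commands"]}

```bash
mkdir -p pics
python3 - <<'E'
from station import *
import cv2
for n in ["scene","top"]:
    f=grab_frame(n); cv2.imwrite(f"pics/{n}0.png",cv2.resize(f["frame"][:,:,::-1],(800,600),interpolation=cv2.INTER_CUBIC))
    print(n,{k:v for k,v in f.items() if k!="frame"})
    for o in ["carrier","sherd","lid_fragment","fitting","start","flap","plunger","mouth","nose","tail"]:
        try: print(o,[(r["pixel"],round(r["conf"],2)) for r in recognise(f,o)][:4])
        except Exception as e: print(o,e)
print(get_state())
E
```

```text
scene {'fovy': 42.53554712518886, 'cx': 281.20152618722017, 'cy': 212.0504543430164, 'rvec': array([ 1.84993175,  1.99810873, -0.56047828]), 'tvec': array([ 0.04888969, -0.39759697,  1.956701  ]), 'shot': 1}
carrier [([243.3, 207.3], 0.67)]
sherd [([188.6, 298.8], 0.77), ([322.2, 212.5], 0.74), ([221.1, 161.2], 0.67), ([243.3, 210.9], 0.18)]
lid_fragment [([285.4, 231.6], 0.64)]
fitting [([208.4, 228.2], 0.63)]
start []
flap [([251.4, 251.0], 0.51)]
plunger [([163.0, 197.2], 0.72)]
mouth [([250.6, 252.1], 0.91)]
nose [([163.6, 198.5], 0.71), ([241.4, 210.8], 0.57)]
tail [([237.4, 211.2], 0.84)]
top {'fovy': 52.16818897519282, 'cx': 279.7944076519639, 'cy': 212.37659569944475, 'rvec': array([ 2.17906934, -2.15996789,  0.12048196]), 'tvec': array([-0.00248608,  0.56248766,  1.17215374]), 'shot': 2}
carrier [([325.6, 239.7], 0.94), ([276.7, 217.6], 0.66)]
sherd [([365.1, 316.7], 0.82), ([240.4, 249.0], 0.69), ([371.2, 137.9], 0.64), ([325.9, 227.1], 0.6)]
lid_fragment [([276.6, 214.7], 0.9)]
fitting [([362.5, 214.7], 0.52)]
start [([309.8, 197.2], 0.52), ([276.8, 213.6], 0.34)]
flap [([427.3, 197.7], 0.64)]
plunger []
mouth [([309.8, 198.3], 0.82)]
nose [([326.3, 240.0], 0.63)]
tail [([326.9, 236.5], 0.58)]
{'t': 1.1, 'q': array([-8.52910580e-01,  3.58603647e-01,  1.19105188e-02,  1.76824793e-05,
       -1.22407472e+00, -2.88114153e-01]), 'qd': array([-0.00054146, -0.00018866, -0.00076647,  0.00059329,  0.00085212,
       -0.00086818]), 'joint_efforts': array([-1.58516622e-05, -5.82395983e+01,  2.93303007e+01,  7.00270951e+00,
        1.23549934e-02,  8.67350394e-06]), 'eef_pos': array([ 0.28123641, -0.61361681,  0.21266666]), 'ee_rot': array([-3.14156062e+00, -7.85266650e-06, -2.71181505e+00]), 'force': array([ 0.67286318, -0.13279405, -0.25562491]), 'moment': array([-0.05019814, -0.01852409, -0.02929754]), 'width': 0.08795212221968242}
```

View pics/scene0.png

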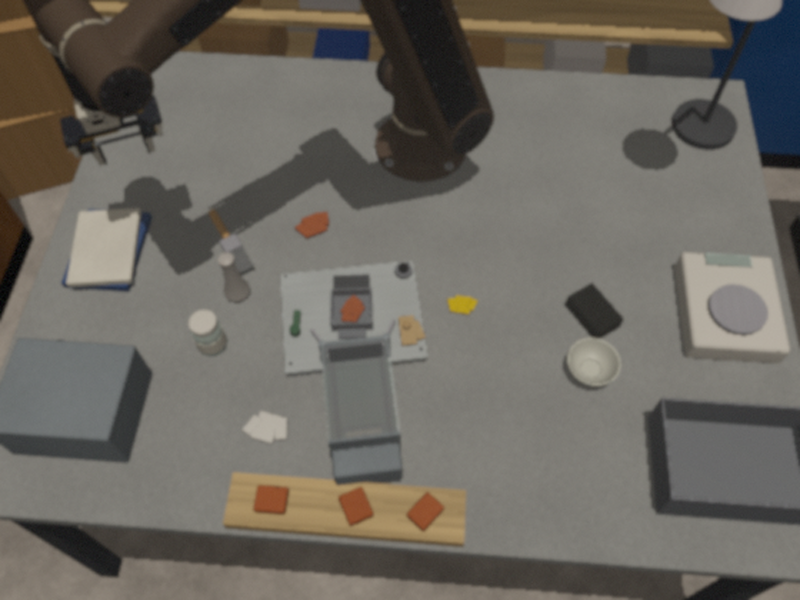

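View pics/top0.png

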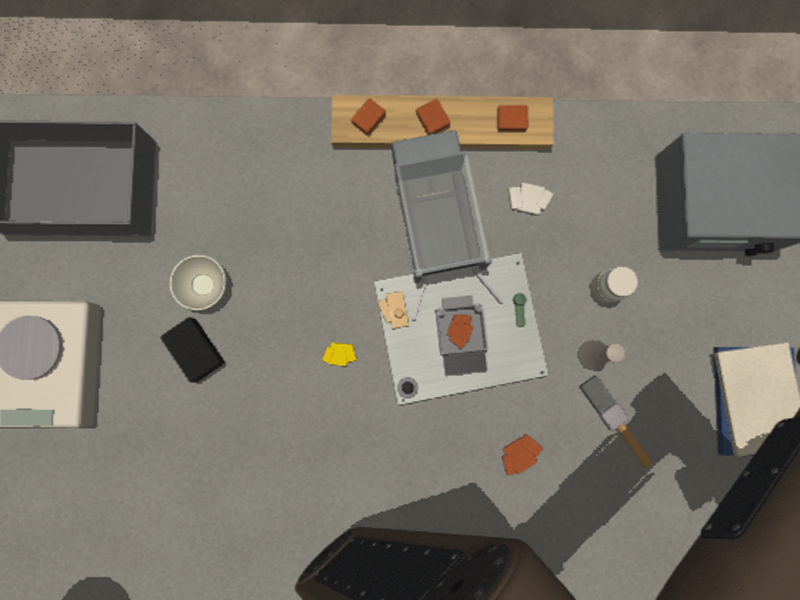

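```bash
cat > h.py <<'E'
from station import *
import numpy as np, cv2
from scipy.spatial.transform import Rotation as Ro
def cam(f):
    F=210/np.tan(np.radians(f["fovy"])/2); R=cv2.Rodrigues(np.array(f["rvec"]))[0]
    return F,R,np.array(f["tvec"]),f["cx"],f["cy"]
def proj(f,P):
    F,R,t,cx,cy=cam(f); c=np.atleast_2d(P)@R.T+t
    return np.c_[F*c[:,0]/c[:,2]+cx,F*c[:,1]/c[:,2]+cy]
def back(f,px,z):
    F,R,t,cx,cy=cam(f); px=np.atleast_2d(px)
    d=np.c_[(px[:,0]-cx)/F,(px[:,1]-cy)/F,np.ones(len(px))]@R; o=-R.T@t
    s=(z-o[2])/d[:,2]; return o+d*s[:,None]
def crop(f,x0,y0,w,h,s,name):
    cv2.imwrite(name,cv2.resize(f["frame"][y0:y0+h,x0:x0+w,::-1],None,fx=s,fy=s,interpolation=cv2.INTER_CUBIC))
E
python3 - <<'E'
from h import *
import pickle
f=grab_frame("top"); crop(f,250,165,150,130,5,"pics/c1.png"); g=grab_frame("scene"); crop(g,185,170,125,160,3.7,"pics/c2.png")
pickle.dump((f,g),open("fr0.pkl","wb"))
E
```

```text
(no output)
```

View pics/c1.png

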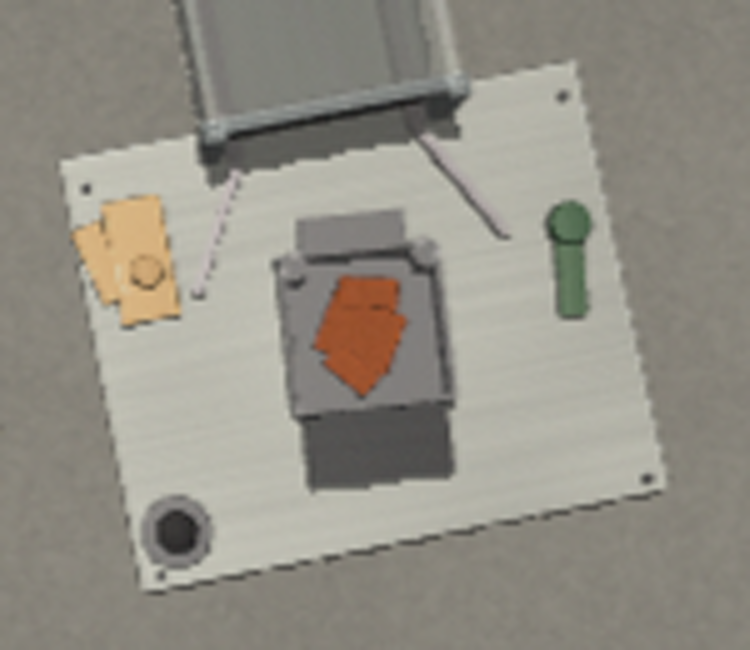

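View pics/c2.png

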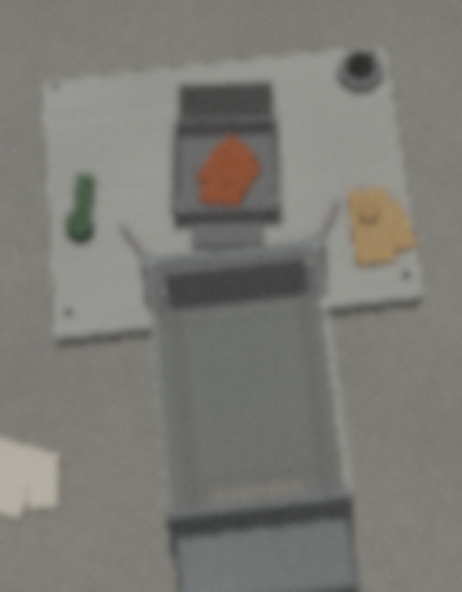

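```bash
cat > fit.py <<'E'
from h import *
from scipy.optimize import least_squares
def pose(p,L): 
    c,s=np.cos(p[2]),np.sin(p[2]); L=np.asarray(L,float)
    return np.c_[p[0]+c*L[:,0]-s*L[:,1],p[1]+s*L[:,0]+c*L[:,1],L[:,2]]
def fit(f,L,px,p0):
    L=np.asarray(L,float)/1000; r=least_squares(lambda p:(proj(f,pose(p,L))-px).ravel(),p0,loss="soft_l1",f_scale=0.5)
    return r.x,(proj(f,pose(r.x,L))-px)
E
python3 - <<'E'
from fit import *
import pickle
f,g=pickle.load(open("fr0.pkl","rb"))
F,R,t,cx,cy=cam(f); print("cam",-R.T@t)
o=lambda a:np.array(a)/5+[250,165]-0.4
S,r=fit(f,[[8,150,24],[8,-150,24],[-240,-150,24],[-240,150,24]],o([[62,162],[575,62],[665,486],[143,585]]),[.6,0,0]); print("station",S,r.round(2).tolist())
C,r=fit(f,[[55,45,52],[55,-45,52],[-35,45,52],[-35,-45,52],[75,30,31],[75,-30,31],[-75,40,44],[-75,-40,44]],o([[275,262],[437,240],[297,418],[453,402],[296,219],[404,209],[311,490],[453,474]]),[.5,0,0]); print("carrier",C,r.round(2).tolist())
print("near",C)
np.save("S.npy",S)
c,s=np.cos(S[2]),np.sin(S[2]); d=C[:2]-S[:2]; print("carrier in station",(c*d[0]+s*d[1])*1e3,(-s*d[0]+c*d[1])*1e3,np.degrees(C[2]-S[2]))
# check scene
L=np.array([[8,150,24],[8,-150,24],[-240,-150,24],[-240,150,24],[-8,60,102],[-8,-60,102],[200,60,110],[200,-60,110]])/1e3
print(((proj(g,pose(S,L))-[185,170])*3.7+1.3).round(0).tolist()); print(((proj(f,pose(S,L))-[250,165])*5+2).round(0).tolist())
Lc=np.array([[55,45,52],[55,-45,52],[-35,45,52],[-35,-45,52],[75,30,31],[75,-30,31],[-75,40,44],[-75,-40,44]])/1e3
print(((proj(g,pose(C,Lc))-[185,170])*3.7+1.3).round(0).tolist())
E
```

```text
cam [0.43562682 0.00819285 1.22495105]
station [ 0.63111906 -0.0930823   0.20161982] [[-0.84, -0.92], [0.2, -0.88], [1.1, 0.47], [-0.23, 1.62]]
carrier [ 0.50221525 -0.11680013  0.1115861 ] [[0.1, -1.41], [0.2, -0.34], [-0.7, 0.07], [0.85, -0.13], [-0.03, 0.32], [-0.38, 0.14], [-0.29, 0.14], [0.33, 0.31]]
near [ 0.50221525 -0.11680013  0.1115861 ]
carrier in station -131.04231577996282 2.576449088200282 -5.158552405359087
[[427.0, 297.0], [57.0, 339.0], [44.0, 82.0], [387.0, 46.0], [312.0, 246.0], [158.0, 263.0], [344.0, 492.0], [178.0, 512.0]]
[[58.0, 157.0], [576.0, 58.0], [670.0, 488.0], [142.0, 593.0], [225.0, 134.0], [447.0, 91.0], [150.0, -246.0], [369.0, -287.0]]
[[283.0, 209.0], [173.0, 213.0], [282.0, 116.0], [175.0, 119.0], [266.0, 244.0], [193.0, 246.0], [276.0, 82.0], [182.0, 85.0]]
```

```bash
cat > plan.py <<'E'
from h import *
S=np.load("S.npy")
def Rst(): return Ro.from_euler("z",S[2])
def target(x,y,z,th,dyaw=0):
    """tip centre in station mm, tilt deg -> world TCP pos m, Rot"""
    R=Ro.from_euler("z",S[2]+np.radians(dyaw)-np.pi)*Ro.from_euler("x",np.pi)*Ro.from_euler("y",-np.radians(th))
    tip=np.r_[S[:2],0]+Rst().apply(np.array([x,y,z])/1e3)
    return tip-R.apply([0,0,.025]),R
def cur():
    s=get_state(); return s["eef_pos"],Ro.from_euler("xyz",s["ee_rot"]),s
def show():
    p,R,s=cur(); tip=Rst().inv().apply(p+R.apply([0,0,.025])-np.r_[S[:2],0])*1e3
    z=Rst().inv().apply(R.apply([0,0,1])); y=Rst().inv().apply(R.apply([0,1,0]))
    print("t",round(s["t"],2),"tip",tip.round(1),"tilt",np.degrees(np.arctan2(z[0],-z[2])).round(1),"zy",z[1].round(3),"yax",y.round(3),"F",Rst().inv().apply(s["force"]).round(1),"q",s["q"].round(2),"w",round(s["width"]*1e3,1))
def plan(x,y,z,th,n,dyaw=0,via=None):
    p0,R0,_=cur(); p1,R1=target(x,y,z,th,dyaw); rv=(R0.inv()*R1).as_rotvec()
    out=[];p=p0;R=R0
    for k in range(n):
        pn=p0+(p1-p0)*(k+1)/n
        d=R.inv().apply(pn-p)*1e3; out.append(" ".join(f"{v:.1f}" for v in d)+" "+" ".join(f"{v:.3f}" for v in rv/n)); p=pn; R=R*Ro.from_rotvec(rv/n)
    print("; \n".join(out))
E
python3 - <<'E'
from plan import *
show(); plan(-250,5,150,0,9)
# other things
import pickle
f,g=pickle.load(open("fr0.pkl","rb"))
E
```

```text
t 1.2 tip [-447.  -439.9  187.6] tilt -0.0 zy 0.0 yax [-0.226  0.974  0.   ] F [ 0.3  0.4 -0.3] q [-0.85  0.36  0.01  0.   -1.22 -0.29] w 87.6
-32.5 43.2 4.2 0.000 -0.000 0.025; 
-31.4 44.0 4.2 0.000 -0.000 0.025; 
-30.3 44.8 4.2 0.000 -0.000 0.025; 
-29.1 45.5 4.2 0.000 -0.000 0.025; 
-28.0 46.3 4.2 0.000 -0.000 0.025; 
-26.8 47.0 4.2 0.000 -0.000 0.025; 
-25.6 47.6 4.2 0.000 -0.000 0.025; 
-24.4 48.3 4.2 0.000 -0.000 0.025; 
-23.1 48.9 4.2 0.000 -0.000 0.025
```

Request:
step_arm(commands="-32 43 0 0 0 0.025; -31 44 0 0 0 0.025; -30 45 0 0 0 0.025; -29 46 0 0 0 0.025; -28 46 0 0 0 0.025; -27 47 0 0 0 0.025; -26 48 0 0 0 0.025; -24 48 0 0 0 0.025", jaw=30, grip_force=40)

```text
t: 2.2
eef_pos: [0.3723, -0.1895, 0.2131]
ee_rot: [-3.141, 0.001, -2.913]
force: [1.1, 0.1, -0.3]
width: 0.0299
```

Run:
```python
from plan import *
show(); plan(-226,5,100,30,6)
```

```text
t 2.2 tip [-272.9  -42.6  188.1] tilt 0.1 zy -0.0 yax [-0.027  1.    -0.   ] F [ 1.1 -0.2 -0.3] q [ 0.01 -0.08 -0.51  0.   -1.14 -1.35] w 29.9
-5.9 7.8 15.2 0.001 -0.087 0.004; 
-4.5 7.8 15.7 0.001 -0.087 0.004; 
-3.1 7.9 16.0 0.001 -0.087 0.004; 
-1.7 7.9 16.2 0.001 -0.087 0.004; 
-0.2 7.9 16.3 0.001 -0.087 0.004; 
1.2 7.9 16.2 0.001 -0.087 0.004
```

Request:
step_arm(commands="-6 8 15 0 -0.087 0.004; -5 8 16 0 -0.087 0.004; -3 8 16 0 -0.087 0.004; -2 8 16 0 -0.087 0.004; 0 8 16 0 -0.087 0.004; 1 8 16 0 -0.087 0.004; 0 0 0 0 0 0")

```text
t: 3.08
eef_pos: [0.3943, -0.1362, 0.1209]
ee_rot: [3.133, 0.52, -2.939]
force: [0.2, -0.2, 1.3]
width: 0.03
```

Run:
```python
from plan import *
show(); plan(-228,7,33,40,4)
f=grab_frame("top"); crop(f,200,165,250,187,3.2,"pics/d1.png")
```

```text
t 3.08 tip [-228.2    5.4   99.2] tilt 29.8 zy 0.009 yax [-0.005  1.     0.007] F [ 0.1 -0.2  1.3] q [ 0.04 -0.23 -0.9  -0.23 -0.39 -1.22] w 30.0
9.3 0.3 14.5 0.002 -0.045 -0.000; 
9.9 0.4 14.1 0.002 -0.045 -0.000; 
10.5 0.4 13.6 0.002 -0.045 -0.000; 
11.1 0.4 13.1 0.002 -0.045 -0.000
```

View pics/d1.png

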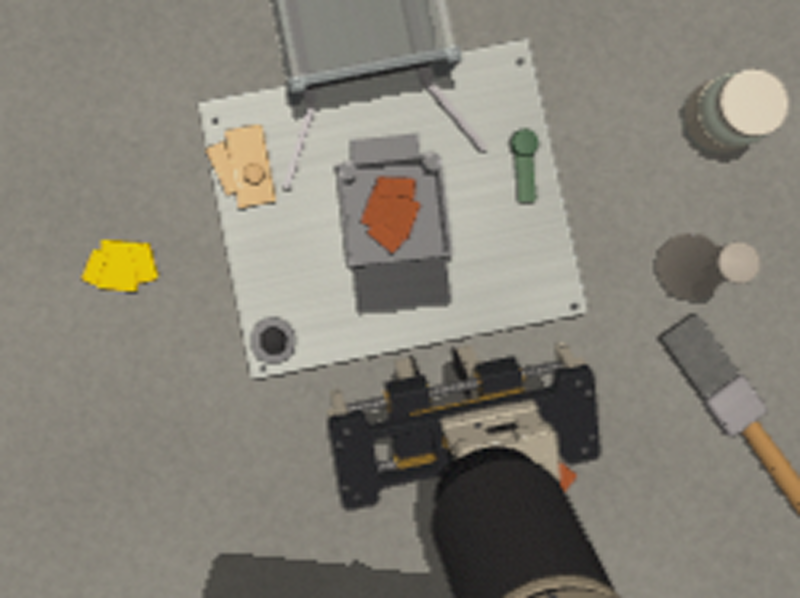

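Run:
```python
from plan import *
plan(-226,6,33,28,4)
```

```text
8.1 0.2 14.8 0.002 0.008 0.001; 
7.9 0.3 14.8 0.002 0.008 0.001; 
7.8 0.3 14.9 0.002 0.008 0.001; 
7.7 0.3 15.0 0.002 0.008 0.001
```

Request:
step_arm(commands="8 0.2 14.8 0.002 0.008 0; 8 0.2 14.8 0.002 0.008 0; 8 0.2 14.8 0.002 0.008 0; 7.7 0.2 15 0.002 0.008 0; 0 0 0 0 0 0")

```text
t: 3.75
eef_pos: [0.3983, -0.1351, 0.0547]
ee_rot: [-3.141, 0.488, -2.938]
force: [-0.4, -0.5, 0.2]
width: 0.0303
```

Run:
```python
from plan import *
show(); plan(-206,6,32.5,28,2); print();plan(-176,6,32.5,30,5);
f=grab_frame("top"); crop(f,200,165,250,187,3.2,"pics/d2.png")
```

```text
t 3.75 tip [-224.8    5.5   32.6] tilt 27.9 zy 0.001 yax [-0.002  1.    -0.   ] F [-0.5 -0.4  0.2] q [ 0.04 -0.06 -0.93 -0.35 -0.23 -1.08] w 30.3
-8.3 0.2 4.5 0.000 -0.001 0.001; 
-8.3 0.3 4.5 0.000 -0.001 0.001

-8.4 0.1 4.6 0.000 -0.007 0.000; 
-8.4 0.1 4.7 0.000 -0.007 0.000; 
-8.4 0.1 4.7 0.000 -0.007 0.000; 
-8.3 0.1 4.8 0.000 -0.007 0.000; 
-8.3 0.1 4.8 0.000 -0.007 0.000
```

View pics/d2.png

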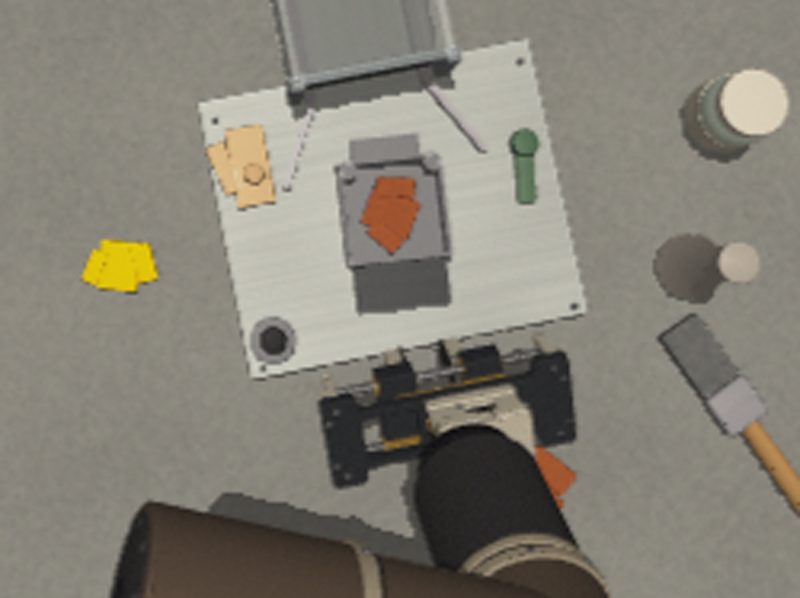

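Request:
step_arm(commands="-8 1.5 4.3 0 0 0; -8 1 4.3 0 0 0; -4 0 2 0 0 0; -4 0 2 0 0 0; -4 0 2.1 0 -0.005 0; -4 0 2.2 0 -0.005 0; -4 0 2.2 0 -0.005 0; -4 0 2.2 0 -0.005 0")

```text
t: 4.8
eef_pos: [0.4414, -0.1234, 0.0549]
ee_rot: [-3.141, 0.51, -2.938]
force: [-1.0, -0.3, 0.1]
width: 0.0298
```

Run:
```python
from plan import *
show(); plan(-136,8,32.3,32,8)
f=grab_frame("top"); crop(f,200,165,250,187,3.2,"pics/d3.png")
```

```text
t 4.8 tip [-179.7    8.2   33.1] tilt 29.2 zy -0.0 yax [-0.001  1.    -0.001] F [-1.  -0.   0.1] q [ 0.07  0.01 -0.89 -0.36 -0.18 -1.11] w 29.8
-4.6 -0.0 2.8 -0.000 -0.006 0.000; 
-4.6 -0.0 2.8 -0.000 -0.006 0.000; 
-4.5 -0.0 2.8 -0.000 -0.006 0.000; 
-4.5 -0.0 2.8 -0.000 -0.006 0.000; 
-4.5 -0.0 2.9 -0.000 -0.006 0.000; 
-4.5 -0.0 2.9 -0.000 -0.006 0.000; 
-4.5 -0.0 2.9 -0.000 -0.006 0.000; 
-4.5 -0.0 2.9 -0.000 -0.006 0.000
```

View pics/d3.png

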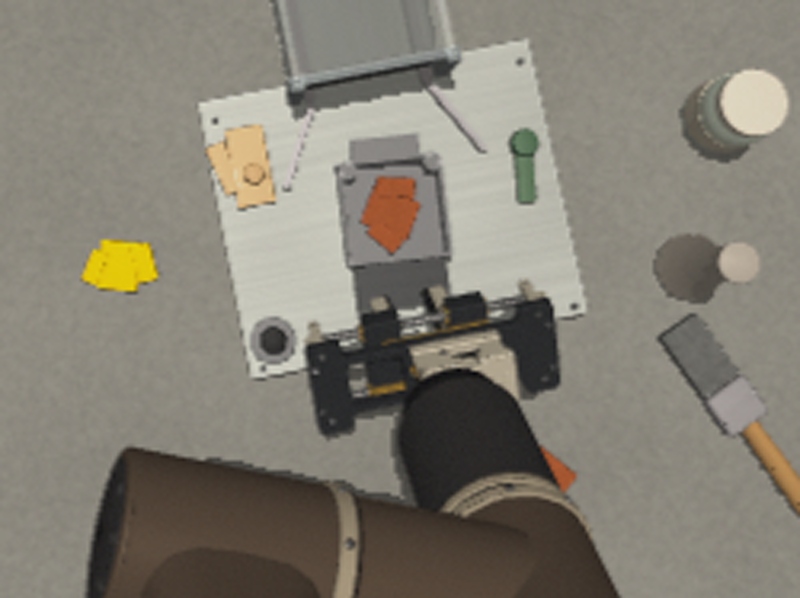

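Run:
```python
from plan import *
f=grab_frame("top"); p,R,s=cur()
for P in [[0,15,.025],[0,-15,.025],[-.0095,.025,.025],[-.0095,-.025,.025],[-.0095,.025,-.02]]:
    P=np.array(P,float); P[1]=P[1]/1000 if abs(P[1])>1 else P[1]
    print(P,((proj(f,p+R.apply(P))-[200,165])*3.2+1.1).round(0))
crop(f,290,225,70,50,11,"pics/d4.png")
g=grab_frame("scene"); crop(g,185,130,125,120,5,"pics/d5.png")
from fit import pose
C=[ 0.50221525,-0.11680013,0.1115861]
print(((proj(f,pose(C,np.array([[-75,40,44],[-75,-40,44],[-75,40,24],[-75,-40,24]])/1e3))-[290,225])*11+5).round(0))
print(((proj(f,p+R.apply([[-.0095,.025,.025],[-.0095,-.025,.025],[-.0095,.025,-.02]]))-[290,225])*11+5).round(0))
```

```text
[0.    0.015 0.025] [[381. 282.]]
[ 0.    -0.015  0.025] [[415. 275.]]
[-0.0095  0.025   0.025 ] [[368. 275.]]
[-0.0095 -0.025   0.025 ] [[425. 264.]]
[-0.0095  0.025  -0.02  ] [[378. 300.]]
[[242. 420.]
 [561. 387.]
 [235. 419.]
 [549. 386.]]
[[277. 286.]
 [472. 247.]
 [310. 373.]]
```

View pics/d4.png

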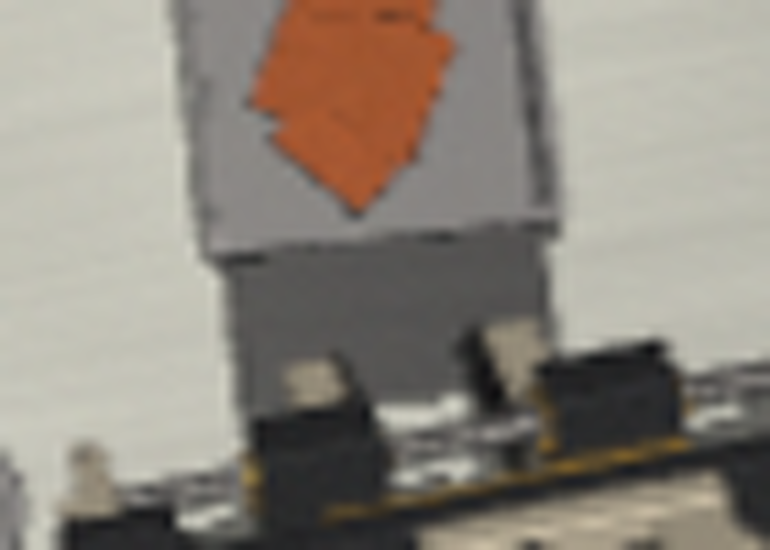

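View pics/d5.png

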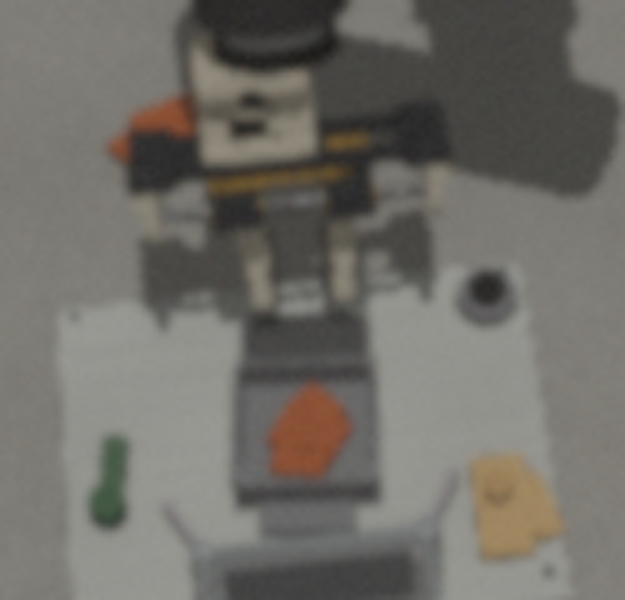

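Run:
```python
from plan import *
f=grab_frame("top");g=grab_frame("scene"); p,R,s=cur()
def P(f): 
    F,R_,t,cx,cy=cam(f); return np.array([[F,0,cx],[0,F,cy],[0,0,1]])@np.c_[R_,t]
for a,b in [((318.3,257.5),(254,190.6)),((336.8,254),(237.4,192.4))]:
    X=cv2.triangulatePoints(P(f),P(g),np.array(a,float).reshape(2,1),np.array(b,float).reshape(2,1)).ravel();X=X[:3]/X[3]
    print(X, proj(f,X)-a,proj(g,X)-b, "tool",R.inv().apply(X-p)*1e3)
print(p)
print("scene pred tips",((proj(g,p+R.apply([[-.0095,.02,.025],[-.0095,-.02,.025],[0,.02,-.02]]))-[185,130])*5+2).round(0))
```

```text
[ 0.43753011 -0.09995702  0.07068134] [[-0.56314396  0.01890986]] [[-0.30671063 -0.02597002]] tool [ -8.96591353  23.75352198 -13.17827269]
[ 0.44732479 -0.15036144  0.06961014] [[-0.32510346  0.0091534 ]] [[-0.17748327 -0.02056244]] tool [ -7.93386667 -27.58981454 -12.48138718]
[ 0.44094952 -0.12351729  0.05482242]
scene pred tips [[345. 360.]
 [282. 367.]
 [338. 289.]]
```

Run:
```python
import cv2
a=cv2.imread("pics/d2.png")[290:420,300:600]; cv2.imwrite("pics/d6.png",cv2.resize(a,None,fx=2.6,fy=2.6,interpolation=cv2.INTER_CUBIC))
```

```text
(no output)
```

View pics/d6.png

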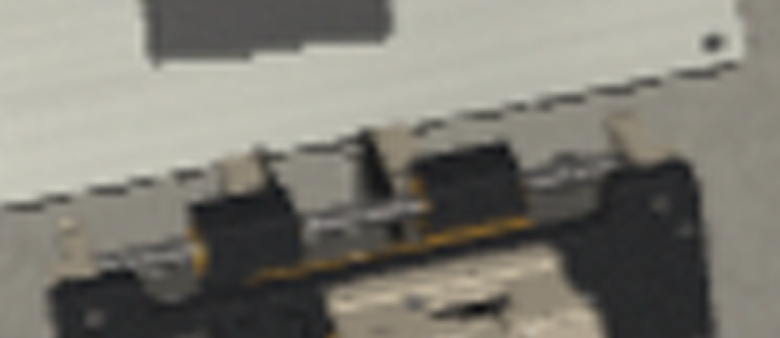

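Run:
```python
from plan import *
import pickle
f,g=pickle.load(open("fr0.pkl","rb"))
R=Ro.from_euler("xyz",[-3.14156,0,-2.7118]); p=np.array([.28124,-.61362,.21267])
for zz in [.025,-.013,-.041]:
  for y in [.044,.065,-.044,-.065]:
    print(zz,y,proj(g,p+R.apply([-.0095,y,zz])).round(1),proj(g,p+R.apply([.0095,y,zz])).round(1))
crop(g,30,55,100,75,8,"pics/e1.png")
```

```text
0.025 0.044 [[107.6 116.1]] [[106.4 111.8]]
0.025 0.065 [[114.3 114.3]] [[113.1 110. ]]
0.025 -0.044 [[ 79.2 123.7]] [[ 78.3 119.3]]
0.025 -0.065 [[ 72.4 125.5]] [[ 71.4 121.1]]
-0.013 0.044 [[104.1 107.8]] [[102.9 103.4]]
-0.013 0.065 [[110.9 106. ]] [[109.7 101.6]]
-0.013 -0.044 [[ 75.2 115.5]] [[ 74.2 111. ]]
-0.013 -0.065 [[ 68.2 117.3]] [[ 67.2 112.8]]
-0.041 0.044 [[101.4 101.5]] [[100.3  97.1]]
-0.041 0.065 [[108.3  99.7]] [[107.2  95.3]]
-0.041 -0.044 [[ 72.  109.2]] [[ 71.  104.7]]
-0.041 -0.065 [[ 64.9 111.1]] [[ 64.  106.6]]
```

View pics/e1.png

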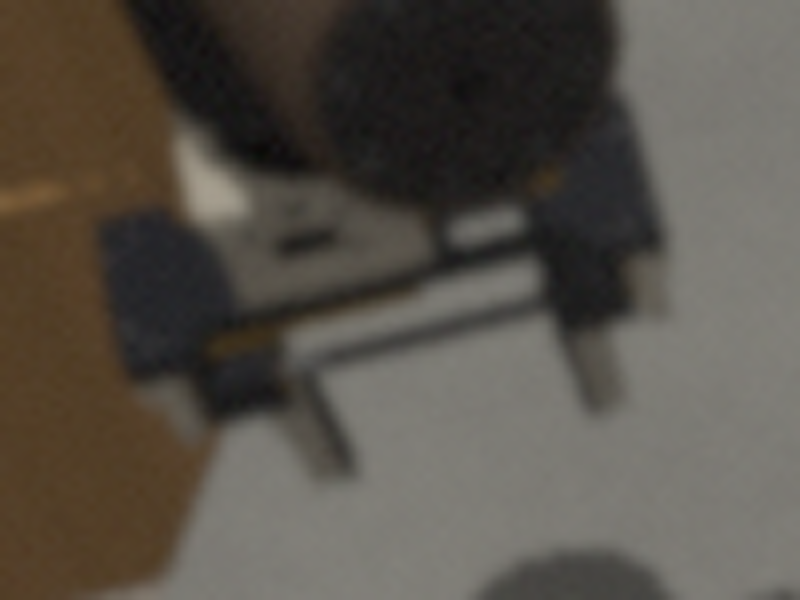

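```bash
sed -i 's/TIPZ/TIPZ/; s/\[0,0,.025\]/[0,0,TL]/g; s/^S=np.load/TL=-0.013\nS=np.load/' plan.py
python3 - <<'E'
from plan import *
show(); plan(-226,8,62,28,3);print(); plan(-226,8,38,28,6)
E
```

```text
t 5.05 tip [-198.8    8.3   66.2] tilt 29.2 zy -0.0 yax [-0.001  1.    -0.001] F [-0.9 -0.5  0.4] q [ 0.07  0.01 -0.89 -0.36 -0.18 -1.11] w 30.0
8.7 -0.1 -3.2 -0.000 0.007 0.000; 
8.7 -0.1 -3.2 -0.000 0.007 0.000; 
8.7 -0.1 -3.1 -0.000 0.007 0.000

6.3 -0.0 1.9 -0.000 0.003 0.000; 
6.3 -0.0 1.9 -0.000 0.003 0.000; 
6.3 -0.0 1.9 -0.000 0.003 0.000; 
6.3 -0.0 1.9 -0.000 0.003 0.000; 
6.3 -0.0 2.0 -0.000 0.003 0.000; 
6.3 -0.0 2.0 -0.000 0.003 0.000
```

Request:
step_arm(commands="9 0 -3 0 0.007 0; 9 0 -3 0 0.007 0; 9 0 -3 0 0.007 0; 4 0 7 0 0 0; 4 0 7 0 0 0; 3 0 6.5 0 0 0; 0 0 0 0 0 0")

```text
t: 5.92
eef_pos: [0.4132, -0.1294, 0.0262]
ee_rot: [-3.141, 0.488, -2.939]
force: [0.4, -0.6, 0.6]
width: 0.0298
```

Run:
```python
from plan import *
show(); 
f=grab_frame("top"); crop(f,200,165,250,187,3.2,"pics/d7.png")
g=grab_frame("scene"); crop(g,185,130,125,100,6,"pics/d8.png")
p,R,s=cur()
print(((proj(g,p+R.apply([[-.0095,.025,TL],[-.0095,-.025,TL]]))-[185,130])*6+2).round(0))
```

```text
t 5.92 tip [-226.8    8.    37.7] tilt 28.0 zy -0.0 yax [-0.  1. -0.] F [ 0.3 -0.7  0.6] q [ 0.    0.05 -0.88 -0.51 -0.19 -0.89] w 29.8
[[414. 352.]
 [320. 362.]]
```

View pics/d7.png

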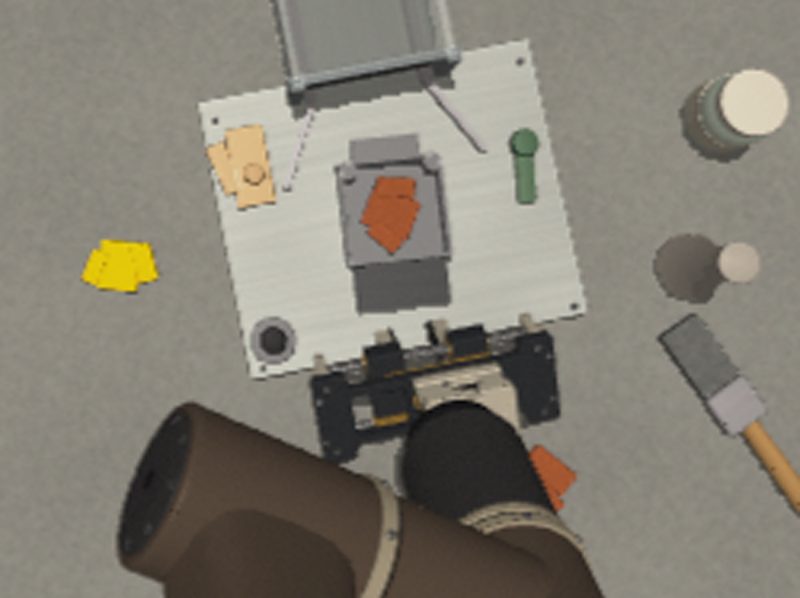

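View pics/d8.png

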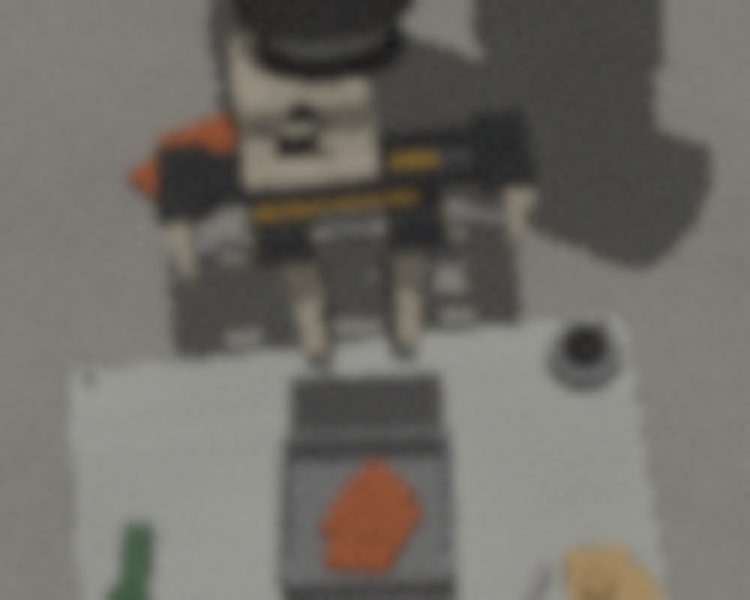

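Request:
step_arm(commands="0.9 0 1.8 0 0 0; 0.9 0 1.8 0 0 0; 0.5 0 0.9 0 0 0; 0.5 0 0.9 0 0 0; 0 0 0 0 0 0")

```text
t: 6.65
eef_pos: [0.4137, -0.1292, 0.0204]
ee_rot: [-3.141, 0.489, -2.938]
force: [-0.2, 0.2, -0.4]
width: 0.03
```

```bash
python3 -c "
from plan import *
show()"
```

```text
t 6.65 tip [-226.4    8.2   31.8] tilt 28.0 zy -0.0 yax [-0.001  1.    -0.001] F [-0.1  0.3 -0.4] q [-0.02  0.07 -0.86 -0.56 -0.19 -0.82] w 30.0
```

Request:
step_arm(commands="0.5 0 0.9 0 0 0; 0.5 0 0.9 0 0 0; 0.5 0 0.9 0 0 0; 0 0 0 0 0 0")

```text
t: 7.15
eef_pos: [0.4137, -0.1292, 0.0173]
ee_rot: [-3.141, 0.489, -2.938]
force: [-0.3, -0.1, 0.4]
width: 0.0298
```

Request:
step_arm(commands="0.5 0 0.9 0 0 0; 0 0 0 0 0 0")

```text
t: 7.4
eef_pos: [0.4137, -0.1292, 0.0163]
ee_rot: [-3.141, 0.489, -2.938]
force: [0.8, 0.8, 0.6]
width: 0.03
```

Request:
step_arm(commands="0.5 0 0.9 0 0 0; 0 0 0 0 0 0")

```text
t: 7.65
eef_pos: [0.4139, -0.1292, 0.0156]
ee_rot: [-3.14, 0.49, -2.938]
force: [-2.8, 0.7, 7.6]
width: 0.0297
```

Request:
step_arm(commands="0.5 0 0.9 0 0 0; 0 0 0 0 0 0")

```text
t: 7.9
eef_pos: [0.414, -0.1292, 0.0151]
ee_rot: [-3.14, 0.491, -2.938]
force: [-7.8, 1.8, 19.1]
width: 0.0297
```

Request:
step_arm(commands="0.5 0 0.9 0 0 0; 0 0 0 0 0 0")

```text
t: 8.15
eef_pos: [0.4141, -0.1292, 0.0148]
ee_rot: [-3.14, 0.492, -2.937]
force: [-16.9, 3.3, 36.4]
width: 0.0299
```

Request:
step_arm(commands="-2.3 0 -4.4 0 0 0; 0 0 0 0 0 0")

```text
t: 8.4
eef_pos: [0.4136, -0.1291, 0.0185]
ee_rot: [-3.14, 0.49, -2.937]
force: [-0.4, 0.8, 0.1]
width: 0.0302
```

```bash
sed -i 's/TL=-0.013/TL=-0.014/' plan.py
python3 - <<'E'
from plan import *
show(); plan(-186,9,31,30,8)
E
```

```text
t 8.4 tip [-226.9    8.3   30.8] tilt 28.1 zy -0.0 yax [-0.002  1.    -0.001] F [-0.2  0.9  0.1] q [-0.02  0.07 -0.86 -0.58 -0.19 -0.8 ] w 30.2
-4.6 0.1 2.4 -0.000 -0.004 0.000; 
-4.6 0.1 2.4 -0.000 -0.004 0.000; 
-4.6 0.1 2.4 -0.000 -0.004 0.000; 
-4.6 0.1 2.4 -0.000 -0.004 0.000; 
-4.5 0.1 2.5 -0.000 -0.004 0.000; 
-4.5 0.1 2.5 -0.000 -0.004 0.000; 
-4.5 0.1 2.5 -0.000 -0.004 0.000; 
-4.5 0.1 2.5 -0.000 -0.004 0.000
```

Request:
step_arm(commands="-4.6 0.1 2.4 0 -0.004 0; -4.6 0.1 2.4 0 -0.004 0; -4.6 0.1 2.4 0 -0.004 0; -4.6 0.1 2.4 0 -0.004 0; -4.5 0.1 2.5 0 -0.004 0; -4.5 0.1 2.5 0 -0.004 0; -4.5 0.1 2.5 0 -0.004 0; -4.5 0.1 2.5 0 -0.004 0")

```text
t: 9.4
eef_pos: [0.4536, -0.1199, 0.0181]
ee_rot: [-3.141, 0.52, -2.939]
force: [-2.5, -1.8, -1.0]
width: 0.03
```

Run:
```python
from plan import *
show(); plan(-136,9,31.3,34,8)
f=grab_frame("top"); crop(f,240,155,150,130,5,"pics/d9.png")
```

```text
t 9.4 tip [-186.3    9.3   30.2] tilt 29.8 zy 0.0 yax [-0.001  1.    -0.   ] F [-2.8 -1.3 -1. ] q [-0.02  0.12 -0.79 -0.65 -0.18 -0.74] w 30.0
-5.6 -0.0 3.0 0.000 -0.009 0.000; 
-5.6 -0.0 3.1 0.000 -0.009 0.000; 
-5.6 -0.0 3.1 0.000 -0.009 0.000; 
-5.6 -0.0 3.2 0.000 -0.009 0.000; 
-5.5 -0.0 3.2 0.000 -0.009 0.000; 
-5.5 -0.0 3.3 0.000 -0.009 0.000; 
-5.5 -0.0 3.3 0.000 -0.009 0.000; 
-5.4 -0.0 3.4 0.000 -0.009 0.000
```

View pics/d9.png

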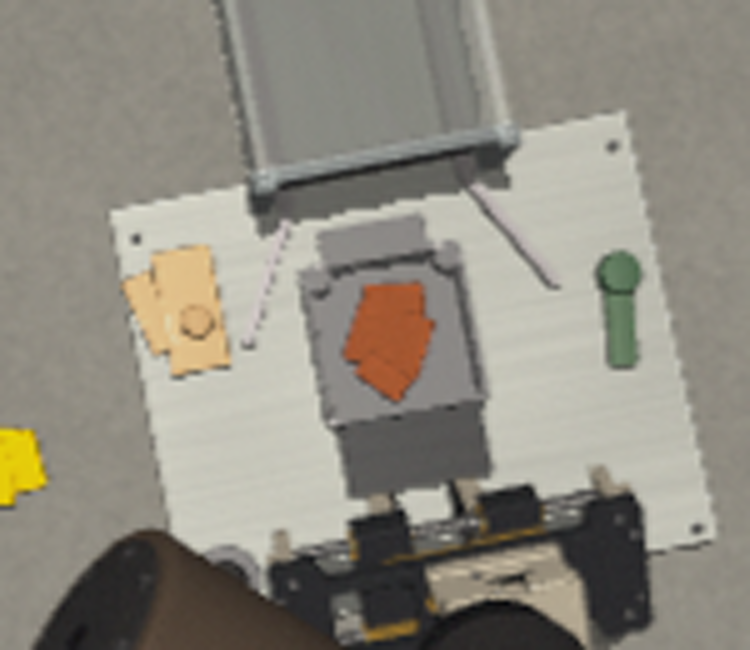

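Run:
```python
from plan import *
g=grab_frame("scene"); crop(g,150,60,170,160,3.75,"pics/d10.png")
```

```text
(no output)
```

View pics/d10.png

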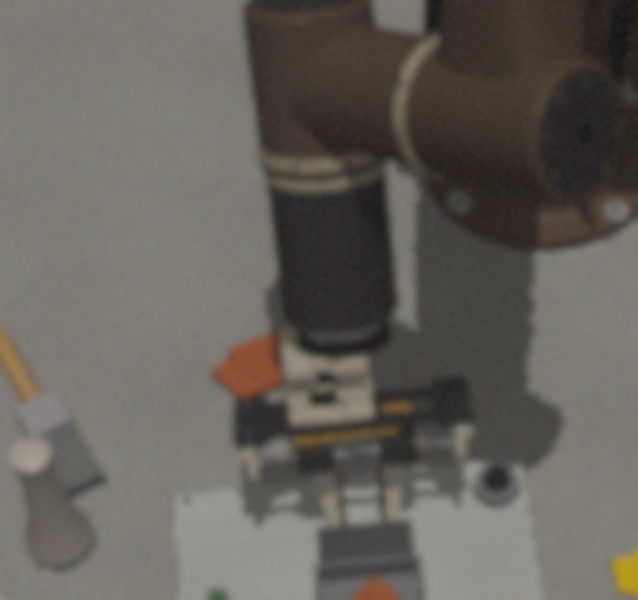

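Request:
step_arm(commands="-5.6 -0.3 3 0 -0.009 0; -5.6 -0.3 3.1 0 -0.009 0; -5.6 -0.3 3.1 0 -0.009 0; -5.6 -0.3 3.2 0 -0.009 0; -5.5 -0.3 3.2 0 -0.009 0; -5.5 -0.3 3.3 0 -0.009 0; -5.5 -0.3 3.3 0 -0.009 0; -5.4 -0.3 3.4 0 -0.009 0")

```text
t: 10.5
eef_pos: [0.4973, -0.1139, 0.0177]
ee_rot: [-3.141, 0.586, -2.941]
force: [-4.8, -0.0, -1.4]
width: 0.0302
```

Run:
```python
from plan import *
show(); plan(-106,4,32,37,8)
f=grab_frame("top"); crop(f,240,145,150,130,5,"pics/d11.png")
```

```text
t 10.5 tip [-143.     6.5   29.4] tilt 33.6 zy -0.001 yax [ 0.001  1.    -0.   ] F [-4.7  1.  -1.4] q [-0.11  0.18 -0.68 -0.86 -0.22 -0.46] w 30.2
-4.1 -0.3 2.3 -0.000 -0.007 -0.000; 
-4.1 -0.3 2.3 -0.000 -0.007 -0.000; 
-4.1 -0.3 2.3 -0.000 -0.007 -0.000; 
-4.1 -0.3 2.4 -0.000 -0.007 -0.000; 
-4.1 -0.3 2.4 -0.000 -0.007 -0.000; 
-4.1 -0.3 2.4 -0.000 -0.007 -0.000; 
-4.0 -0.3 2.5 -0.000 -0.007 -0.000; 
-4.0 -0.3 2.5 -0.000 -0.007 -0.000
```

View pics/d11.png

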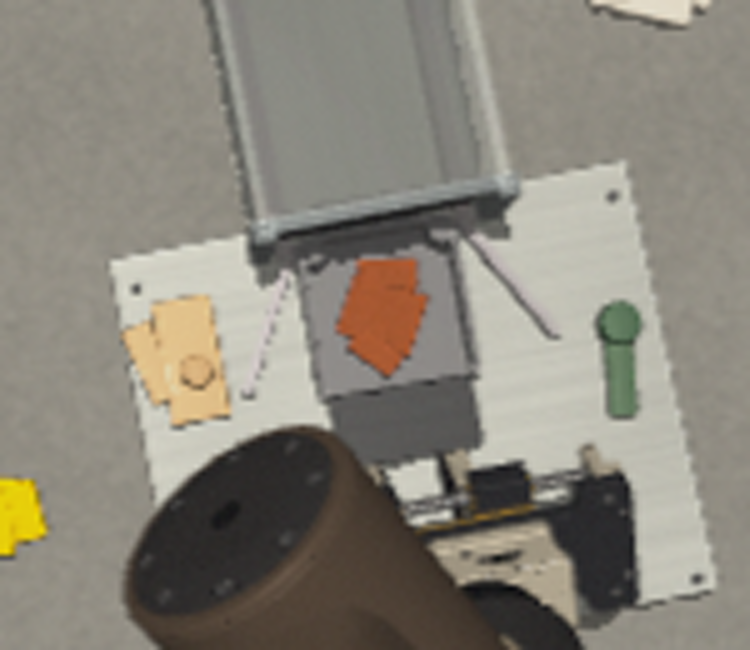

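Request:
step_arm(commands="-5 -0.3 1.4 0 -0.007 0; -5 -0.3 1.7 0 -0.007 0; -4.3 -0.3 2.2 0 -0.007 0; -4.3 -0.3 2.3 0 -0.007 0; -4.2 -0.3 2.4 0 -0.007 0; -4.1 -0.3 2.4 0 -0.007 0; -4 -0.3 2.5 0 -0.007 0; -4 -0.3 2.5 0 -0.007 0")

```text
t: 11.55
eef_pos: [0.543, -0.1065, 0.0261]
ee_rot: [-3.141, 0.649, -2.938]
force: [-4.3, -0.5, -2.0]
width: 0.0299
```

Run:
```python
from plan import *
show(); plan(-66,2,32,41,8)
f=grab_frame("top"); crop(f,240,135,150,130,5,"pics/d12.png")
```

```text
t 11.55 tip [-97.5   4.4  37.2] tilt 37.2 zy 0.0 yax [-0.002  1.    -0.001] F [-4.4  0.3 -2. ] q [-0.16  0.22 -0.6  -1.   -0.26 -0.29] w 29.9
-2.9 -0.3 2.9 0.000 -0.008 0.000; 
-2.8 -0.3 2.9 0.000 -0.008 0.000; 
-2.8 -0.3 2.9 0.000 -0.008 0.000; 
-2.8 -0.3 3.0 0.000 -0.008 0.000; 
-2.8 -0.3 3.0 0.000 -0.008 0.000; 
-2.7 -0.3 3.0 0.000 -0.008 0.000; 
-2.7 -0.3 3.0 0.000 -0.008 0.000; 
-2.7 -0.3 3.1 0.000 -0.008 0.000
```

View pics/d12.png

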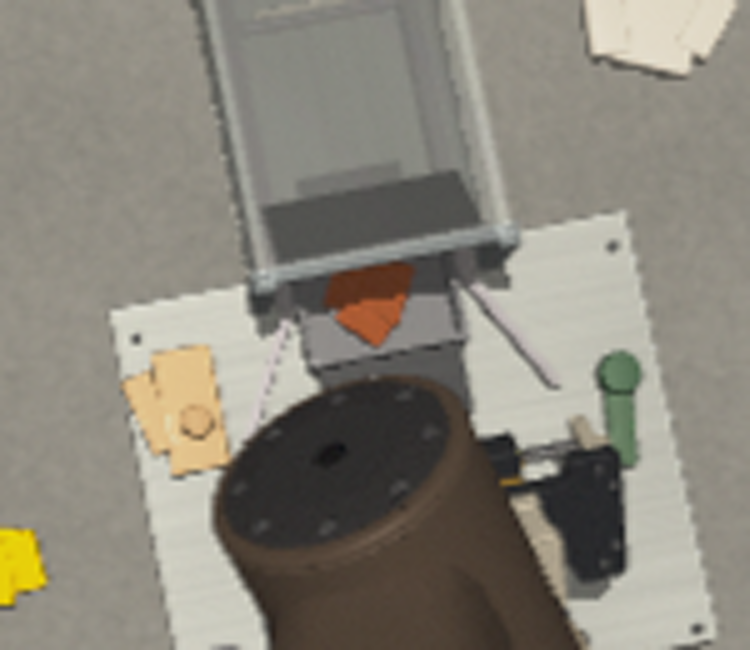

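Request:
step_arm(commands="2.4 0 -1.8 0 0 0; 3 -0.3 4 0 0 0; -4 -0.3 3 0 -0.008 0; -4 -0.3 3 0 -0.008 0; -4 -0.3 3 0 -0.008 0; -4 -0.3 3.1 0 -0.008 0; -4 -0.3 3.1 0 -0.008 0; -4 -0.3 3.2 0 -0.008 0")

```text
t: 12.6
eef_pos: [0.5694, -0.1034, 0.0215]
ee_rot: [-3.14, 0.697, -2.938]
force: [-6.9, -1.2, 1.9]
width: 0.0298
```

Run:
```python
from plan import *
show(); plan(-36,1,32.3,42,8)
f=grab_frame("top"); crop(f,240,115,150,130,5,"pics/d13.png")
g=grab_frame("scene"); crop(g,185,180,125,140,4,"pics/d14.png")
```

```text
t 12.6 tip [-71.5   2.3  32.2] tilt 39.9 zy 0.0 yax [-0.001  1.    -0.001] F [-7.   0.2  1.9] q [-0.24  0.26 -0.54 -1.18 -0.3  -0.06] w 29.8
-3.5 -0.2 2.8 0.000 -0.005 0.000; 
-3.5 -0.2 2.9 0.000 -0.005 0.000; 
-3.5 -0.2 2.9 0.000 -0.005 0.000; 
-3.4 -0.2 2.9 0.000 -0.005 0.000; 
-3.4 -0.2 2.9 0.000 -0.005 0.000; 
-3.4 -0.2 2.9 0.000 -0.005 0.000; 
-3.4 -0.2 2.9 0.000 -0.005 0.000; 
-3.4 -0.2 3.0 0.000 -0.005 0.000
```

View pics/d13.png

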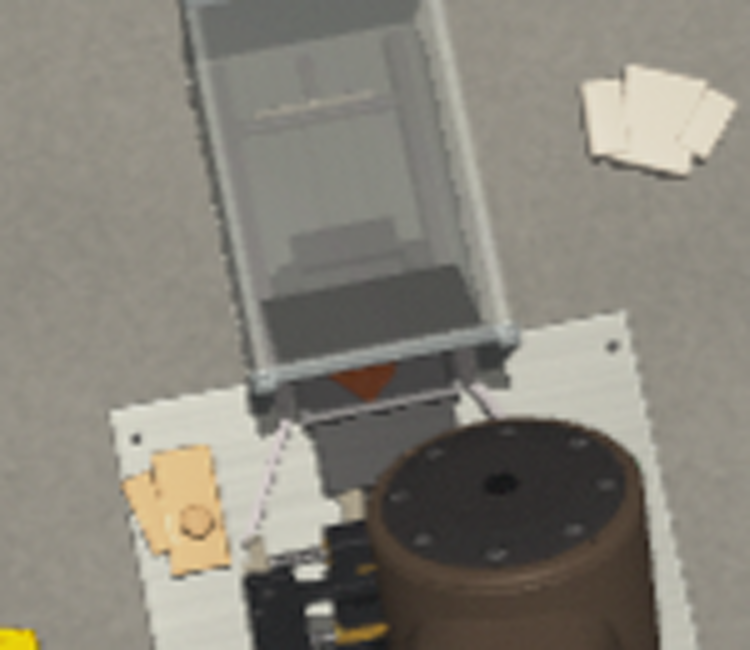

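View pics/d14.png

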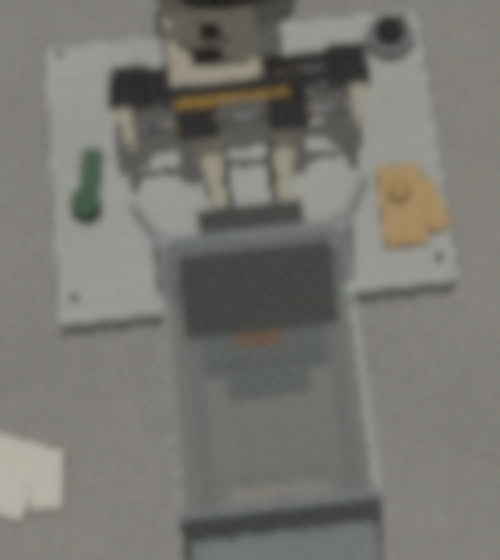

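Request:
step_arm(commands="-3.5 -0.2 2.8 0 -0.004 0; -3.5 -0.2 2.9 0 -0.004 0; -3.5 -0.2 2.9 0 -0.004 0; -3.4 -0.2 2.9 0 -0.004 0; -3.4 -0.2 2.9 0 -0.004 0; -3.4 0 2.9 0 -0.004 0; -3.4 0 2.9 0 -0.004 0; -3.4 0 3 0 -0.004 0")

```text
t: 13.7
eef_pos: [0.605, -0.0974, 0.0221]
ee_rot: [-3.139, 0.729, -2.937]
force: [-8.5, -1.1, 7.8]
width: 0.03
```

Run:
```python
from plan import *
show(); plan(-12,0,32.5,43,8)
f=grab_frame("top"); crop(f,240,105,150,130,5,"pics/d15.png")
g=grab_frame("scene"); crop(g,185,180,125,140,4,"pics/d16.png")
```

```text
t 13.7 tip [-35.8   1.   32.6] tilt 41.8 zy -0.0 yax [-0.001  1.    -0.002] F [-8.5  0.6  7.8] q [-0.25  0.3  -0.49 -1.25 -0.31  0.02] w 30.0
-2.2 -0.1 2.0 -0.000 -0.003 0.000; 
-2.2 -0.1 2.0 -0.000 -0.003 0.000; 
-2.2 -0.1 2.0 -0.000 -0.003 0.000; 
-2.2 -0.1 2.0 -0.000 -0.003 0.000; 
-2.2 -0.1 2.0 -0.000 -0.003 0.000; 
-2.2 -0.1 2.0 -0.000 -0.003 0.000; 
-2.2 -0.1 2.0 -0.000 -0.003 0.000; 
-2.2 -0.1 2.0 -0.000 -0.003 0.000
```

View pics/d15.png

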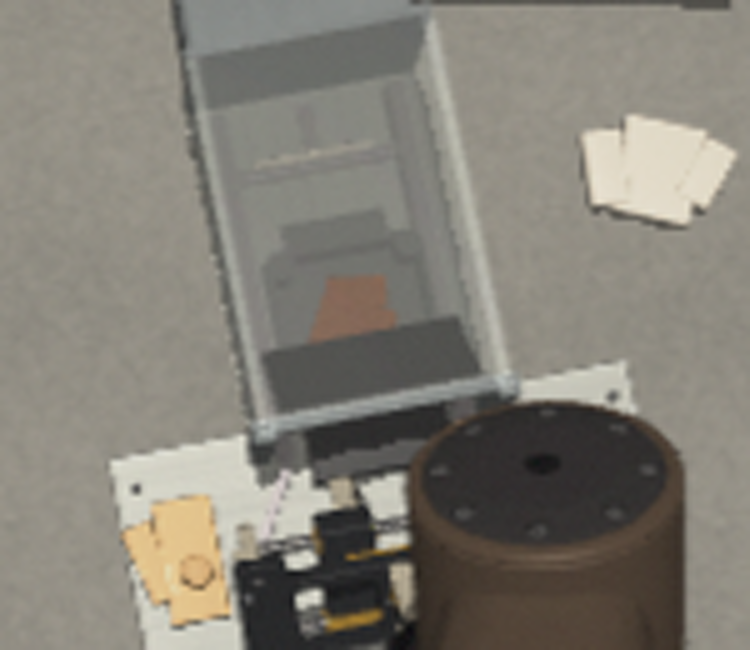

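View pics/d16.png

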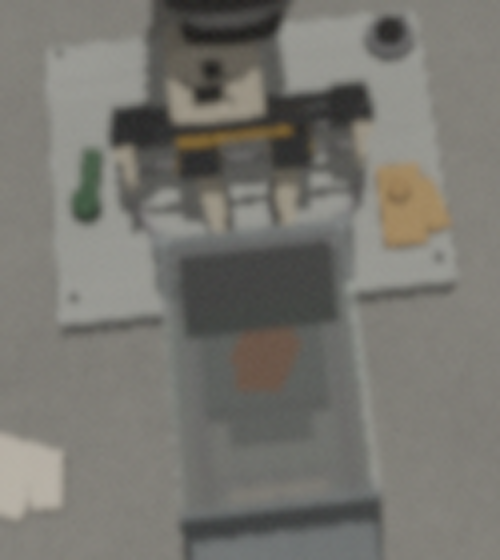

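Request:
step_arm(commands="3 0 -2.7 0 0 0; 0.7 0 0.7 0 0 0; 0 0 0 0 0 0; 0 0 0 0 0 0")

```text
t: 14.3
eef_pos: [0.6015, -0.0978, 0.0209]
ee_rot: [-3.14, 0.729, -2.938]
force: [-0.7, 0.6, 0.5]
width: 0.0299
```

Run:
```python
from plan import *
show(); plan(-25,0.5,31.3,42,5)
f=grab_frame("top"); crop(f,270,105,90,110,6.5,"pics/d17.png")
```

```text
t 14.3 tip [-39.3   1.3  31.4] tilt 41.8 zy 0.0 yax [-0.001  1.    -0.001] F [-0.5  0.7  0.5] q [-0.26  0.3  -0.49 -1.27 -0.31  0.03] w 29.9
-2.1 -0.2 1.9 0.000 -0.001 0.000; 
-2.1 -0.2 1.9 0.000 -0.001 0.000; 
-2.1 -0.2 1.9 0.000 -0.001 0.000; 
-2.1 -0.2 1.9 0.000 -0.001 0.000; 
-2.1 -0.2 1.9 0.000 -0.001 0.000
```

View pics/d17.png

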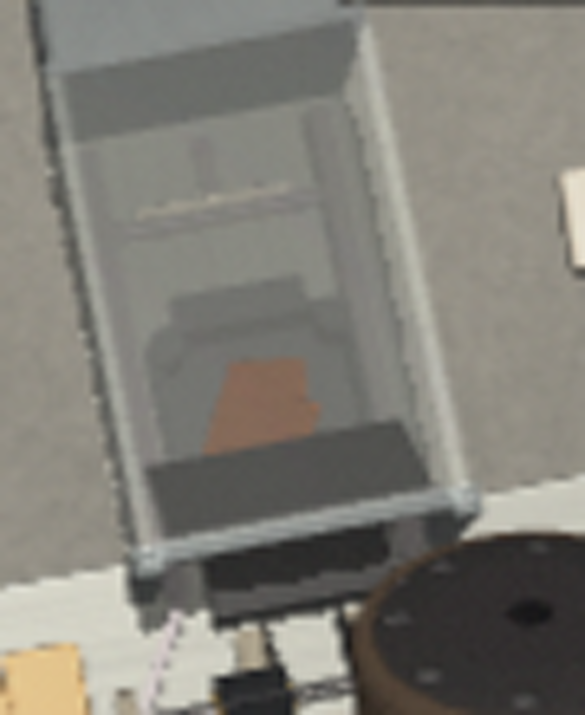

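Request:
step_arm(commands="-2.1 -0.2 1.9 0 -0.001 0; -2.1 -0.2 1.9 0 -0.001 0; -2.1 -0.2 1.9 0 -0.001 0; -2.1 -0.2 1.9 0 -0.001 0; -2.1 -0.2 1.9 0 -0.001 0")

```text
t: 14.98
eef_pos: [0.6142, -0.0958, 0.0199]
ee_rot: [-3.141, 0.732, -2.938]
force: [-6.1, -1.8, 0.9]
width: 0.03
```

Run:
```python
from plan import *
show(); plan(-12,0,31.5,42,5)
f=grab_frame("top"); crop(f,270,105,90,110,6.5,"pics/d18.png")
```

```text
t 14.97 tip [-26.5   0.8  30.3] tilt 41.9 zy 0.001 yax [-0.002  1.    -0.   ] F [-6.3 -0.5  0.9] q [-0.24  0.32 -0.48 -1.26 -0.31  0.02] w 30.0
-2.3 -0.2 1.8 0.000 -0.000 0.000; 
-2.3 -0.2 1.8 0.000 -0.000 0.000; 
-2.3 -0.2 1.8 0.000 -0.000 0.000; 
-2.3 -0.2 1.8 0.000 -0.000 0.000; 
-2.3 -0.2 1.8 0.000 -0.000 0.000
```

View pics/d18.png

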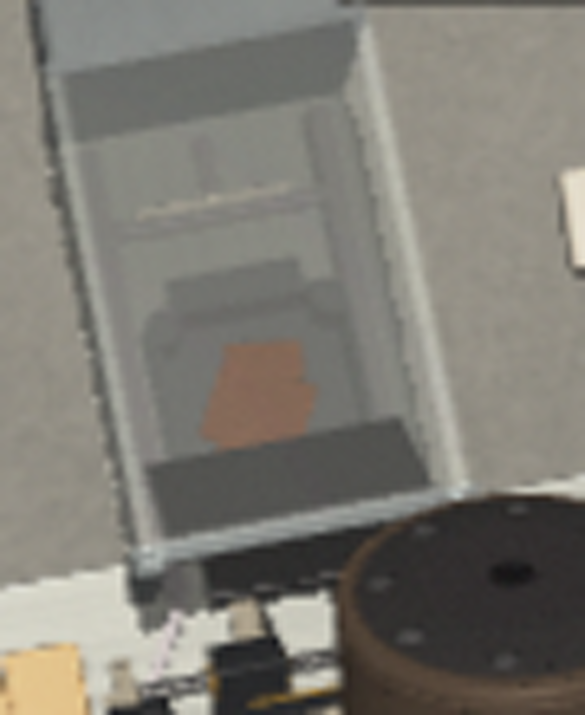

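Request:
step_arm(commands="-2.4 -0.2 1.7 0 0 0; -2.3 -0.2 1.8 0 0 0; -2.3 -0.2 1.8 0 0 0; -2.3 -0.1 1.8 0 0 0; -2.3 0 1.8 0 0 0")

```text
t: 15.65
eef_pos: [0.6299, -0.0935, 0.0218]
ee_rot: [-3.141, 0.734, -2.938]
force: [-3.5, -0.2, -1.6]
width: 0.03
```

Run:
```python
from plan import *
show(); plan(-2,0,31.7,43,5)
f=grab_frame("top"); crop(f,270,105,90,110,6.5,"pics/d19.png")
g=grab_frame("scene"); crop(g,185,190,125,120,5,"pics/d20.png")
```

```text
t 15.65 tip [-10.7  -0.2  32.2] tilt 42.0 zy 0.0 yax [-0.001  1.    -0.001] F [-3.5  0.5 -1.6] q [-0.21  0.33 -0.45 -1.23 -0.29 -0.03] w 30.0
-1.3 0.0 1.2 0.000 -0.003 0.000; 
-1.3 0.0 1.2 0.000 -0.003 0.000; 
-1.3 0.0 1.2 0.000 -0.003 0.000; 
-1.3 0.0 1.3 0.000 -0.003 0.000; 
-1.2 0.0 1.3 0.000 -0.003 0.000
```

View pics/d19.png

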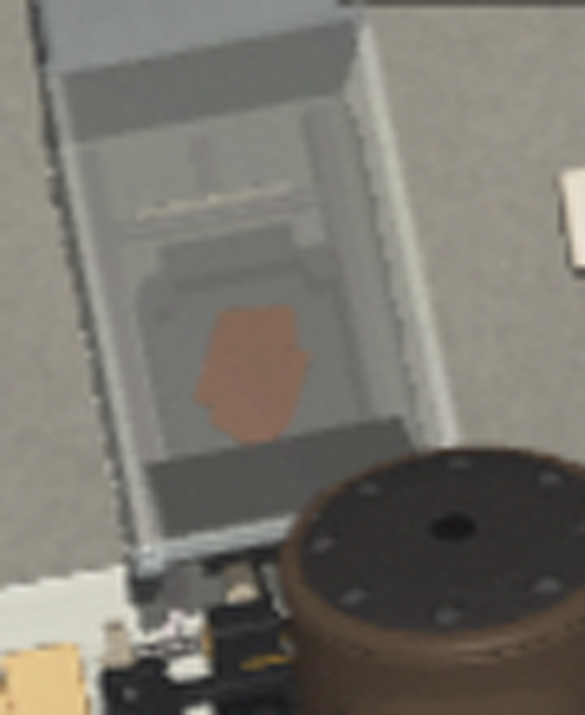

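View pics/d20.png

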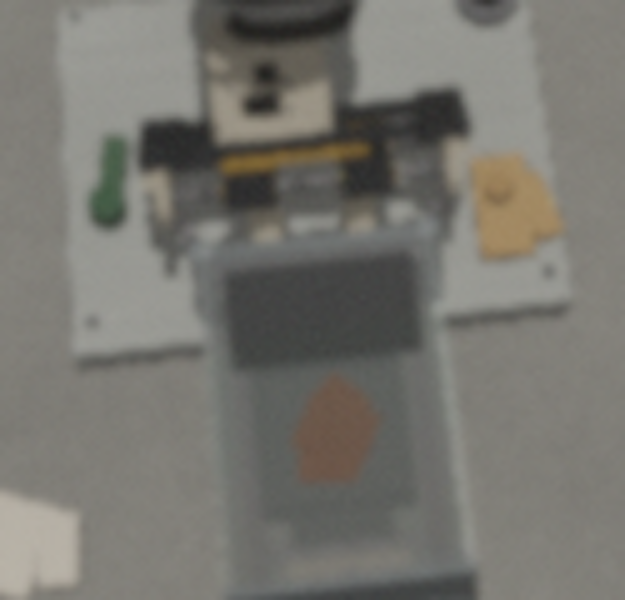

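Run:
```python
from plan import *
plan(0,0,31.7,46,6);print(); plan(5,0,31.7,46,6)
```

```text
-1.4 0.0 1.2 0.000 -0.011 0.000; 
-1.3 0.0 1.3 0.000 -0.011 0.000; 
-1.3 0.0 1.3 0.000 -0.011 0.000; 
-1.3 0.0 1.3 0.000 -0.011 0.000; 
-1.3 0.0 1.3 0.000 -0.011 0.000; 
-1.3 0.0 1.3 0.000 -0.011 0.000

-2.0 0.0 1.8 0.000 -0.011 0.000; 
-1.9 0.0 1.8 0.000 -0.011 0.000; 
-1.9 0.0 1.9 0.000 -0.011 0.000; 
-1.9 0.0 1.9 0.000 -0.011 0.000; 
-1.9 0.0 1.9 0.000 -0.011 0.000; 
-1.9 0.0 1.9 0.000 -0.011 0.000
```

Request:
step_arm(commands="-1.4 0 1.2 0 -0.011 0; -1.3 0 1.3 0 -0.011 0; -1.3 0 1.3 0 -0.011 0; -1.3 0 1.3 0 -0.011 0; -1.3 0 1.3 0 -0.011 0; -1.3 0 1.3 0 -0.011 0")

```text
t: 16.5
eef_pos: [0.6396, -0.0916, 0.0215]
ee_rot: [-3.14, 0.799, -2.937]
force: [-9.0, 0.4, 1.4]
width: 0.0301
```

Run:
```python
from plan import *
show(); plan(5,0,31.7,46,5)
f=grab_frame("top"); crop(f,270,105,90,110,6.5,"pics/d21.png")
```

```text
t 16.5 tip [-1.5 -0.3 31.2] tilt 45.8 zy 0.0 yax [-0.002  1.    -0.001] F [-8.8  2.2  1.4] q [-0.34  0.36 -0.45 -1.47 -0.38  0.29] w 30.1
-1.0 0.0 0.9 0.000 -0.001 0.000; 
-1.0 0.0 0.9 0.000 -0.001 0.000; 
-1.0 0.0 0.9 0.000 -0.001 0.000; 
-1.0 0.0 0.9 0.000 -0.001 0.000; 
-1.0 0.1 0.9 0.000 -0.001 0.000
```

View pics/d21.png

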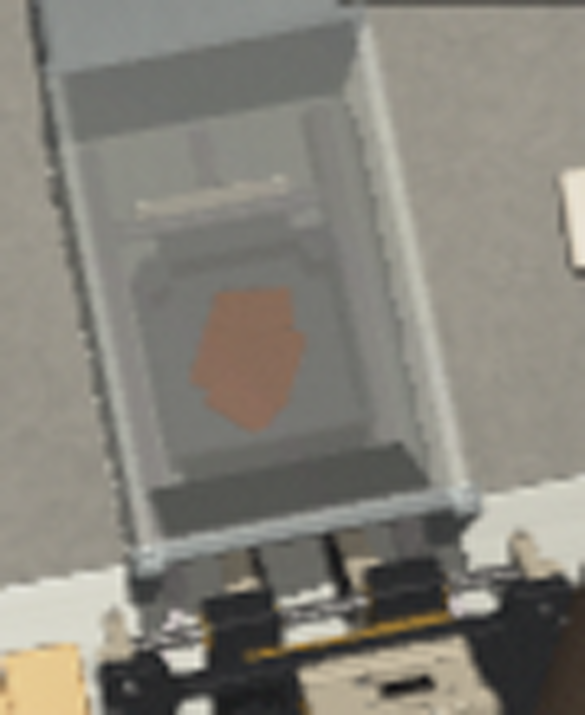

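Request:
step_arm(commands="-1 0 0.9 0 -0.001 0; -1 0 0.9 0 -0.001 0; -1 0 0.9 0 -0.001 0; -1 0 0.9 0 -0.001 0")

```text
t: 17.05
eef_pos: [0.6442, -0.0906, 0.0213]
ee_rot: [-3.14, 0.802, -2.937]
force: [-9.5, -1.1, -2.0]
width: 0.0301
```

Run:
```python
from plan import *
show(); plan(5,0,31.2,46,3)
f=grab_frame("top"); crop(f,270,105,90,110,6.5,"pics/d22.png")
```

```text
t 17.05 tip [ 3.3 -0.2 31. ] tilt 45.9 zy 0.0 yax [-0.001  1.    -0.001] F [-9.5  0.8 -2. ] q [-0.34  0.36 -0.44 -1.48 -0.38  0.3 ] w 30.1
-0.4 0.1 0.4 0.000 -0.000 0.001; 
-0.4 0.1 0.4 0.000 -0.000 0.001; 
-0.4 0.1 0.4 0.000 -0.000 0.001
```

View pics/d22.png

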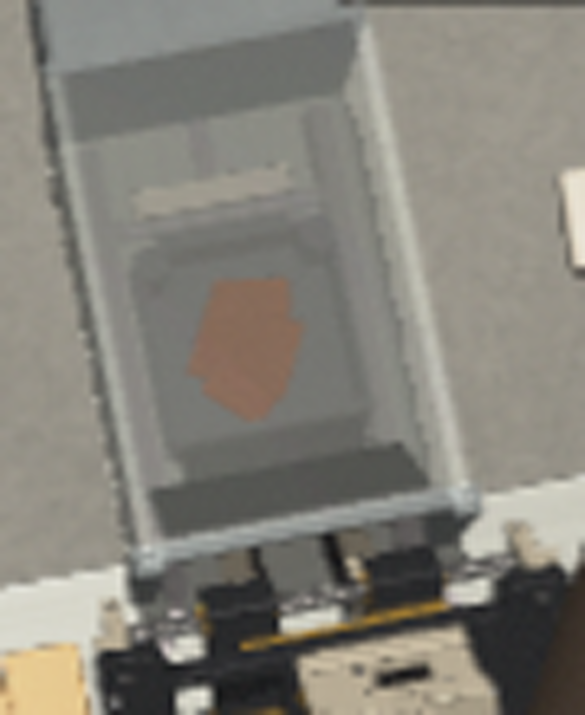

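Request:
step_arm(commands="-1 0 0.9 0 0 0; -1 0 0.9 0 0 0; 0 0 0 0 0 0; 0 0 0 0 0 0")

```text
t: 17.6
eef_pos: [0.6466, -0.0901, 0.0212]
ee_rot: [-3.14, 0.801, -2.937]
force: [-9.2, -0.7, -2.6]
width: 0.0296
```

Run:
```python
from plan import *
show()
f=grab_frame("top"); crop(f,270,105,90,110,6.5,"pics/d23.png")
g=grab_frame("scene"); crop(g,185,190,125,120,5,"pics/d24.png")
```

```text
t 17.6 tip [ 5.7 -0.2 30.9] tilt 45.9 zy 0.0 yax [-0.001  1.    -0.001] F [-9.2  1.2 -2.6] q [-0.33  0.37 -0.44 -1.47 -0.37  0.29] w 29.6
```

View pics/d23.png

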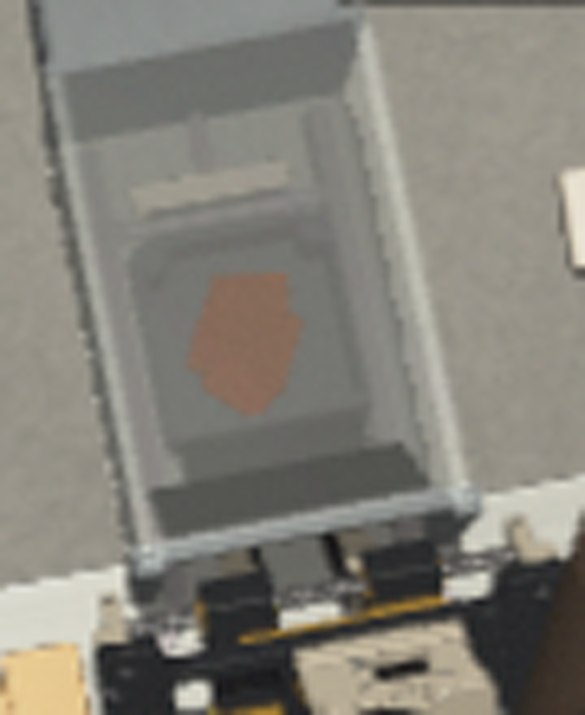

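View pics/d24.png

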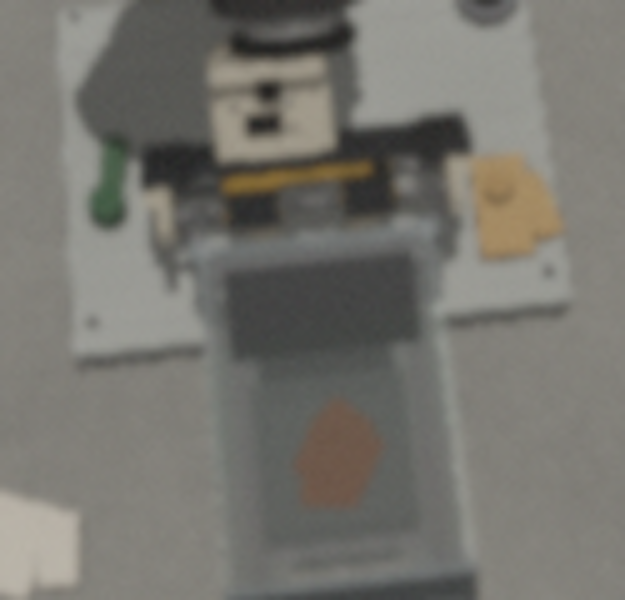

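Request:
step_arm(commands="1.7 0 -1.8 0 0 0; 1.7 0 -1.8 0 0 0; 1.7 0 -1.8 0 0 0; 1.7 0 -1.8 0 0 0; 1.7 0 -1.8 0 0 0; 1.7 0 -1.8 0 0 0; 0 0 0 0 0 0")

```text
t: 18.58
eef_pos: [0.634, -0.093, 0.0227]
ee_rot: [-3.14, 0.804, -2.938]
force: [-1.0, -0.4, 0.7]
width: 0.03
```

Run:
```python
from plan import *
show(); plan(-12,0,35,43,3)
f=grab_frame("top"); crop(f,270,105,90,110,6.5,"pics/d25.png")
```

```text
t 18.57 tip [-7.3 -0.5 32.5] tilt 46.1 zy 0.0 yax [-0.001  1.    -0.001] F [-1.1 -0.2  0.7] q [-0.36  0.35 -0.46 -1.49 -0.39  0.32] w 30.0
0.7 0.2 -1.7 0.000 0.018 0.000; 
0.8 0.2 -1.7 0.000 0.018 0.000; 
0.8 0.2 -1.7 0.000 0.018 0.000
```

View pics/d25.png

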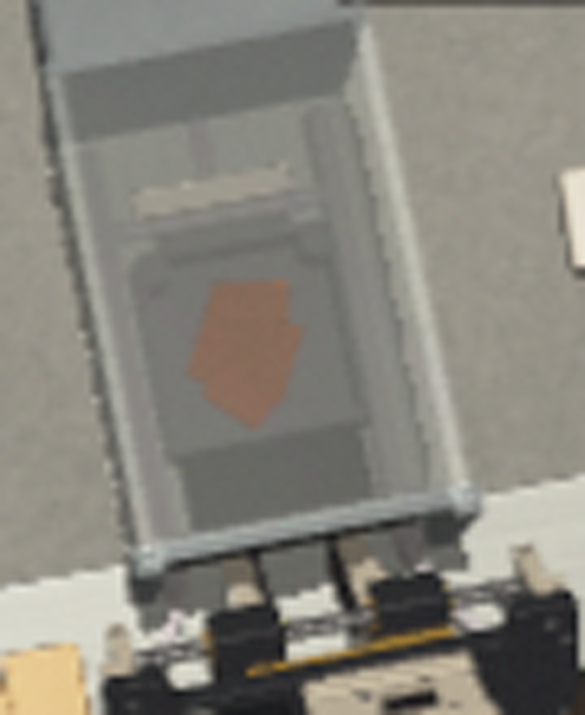

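Request:
step_arm(commands="7 0 -7 0 0 0; 7 0 -7 0 0 0; 7 0 -7 0 0 0; 7 0 -7 0 0 0; 0 0 -15 0 0 0; 0 0 -15 0 0 0; 0 0 0 0 0 0")

```text
t: 19.5
eef_pos: [0.5737, -0.1053, 0.0435]
ee_rot: [-3.139, 0.805, -2.937]
force: [0.1, 0.4, -0.1]
width: 0.0301
```

Run:
```python
from plan import *
from fit import pose
show()
f=grab_frame("top"); g=grab_frame("scene")
L=np.array([[55,45,28],[55,-45,28],[-35,45,28],[-35,-45,28],[75,30,7],[75,-30,7],[-75,40,20],[-75,-40,20]])/1e3
for nm,fr,(x0,y0,w,h,s) in [("d26",f,(270,105,90,90,6.5)),("d27",g,(210,215,80,100,6))]:
    im=cv2.resize(fr["frame"][y0:y0+h,x0:x0+w,::-1],None,fx=s,fy=s,interpolation=cv2.INTER_CUBIC)
    cv2.imwrite(f"pics/{nm}.png",im)
    Ls=L+[.083,0,.012]; px=(proj(fr,pose(S,Ls))-[x0,y0]+.5)*s
    for a in px: cv2.circle(im,tuple(int(v) for v in a),3,(0,255,255),1)
    cv2.imwrite(f"pics/{nm}o.png",im)
```

```text
t 19.5 tip [-68.8  -0.4  53.2] tilt 46.1 zy -0.0 yax [-0.001  1.    -0.002] F [ 0.2  0.4 -0.1] q [-0.42  0.26 -0.55 -1.43 -0.44  0.31] w 30.1
```

View pics/d26o.png

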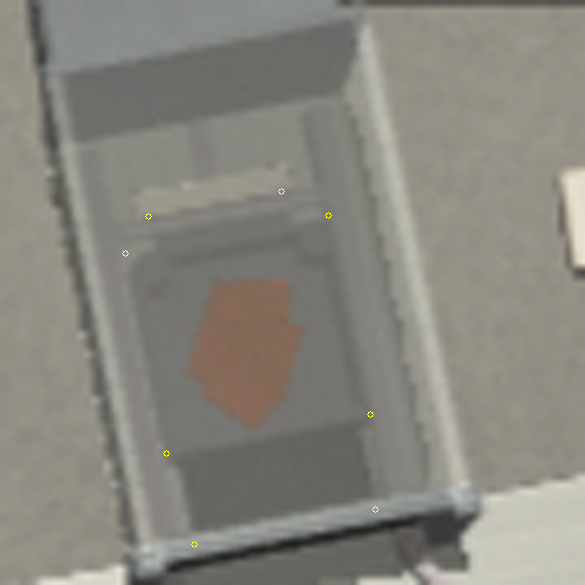

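View pics/d27o.png

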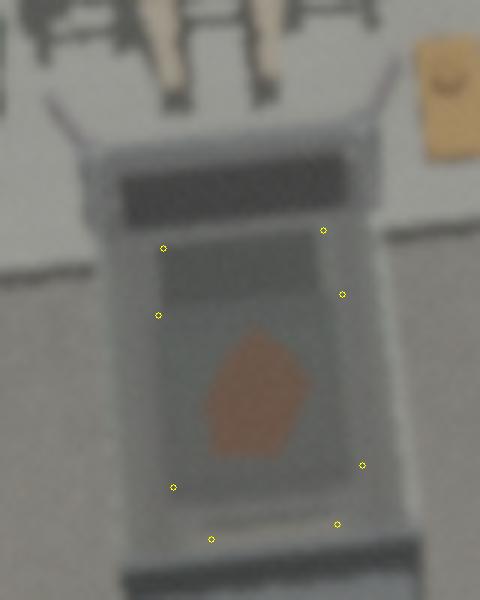

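Run:
```python
from plan import *
plan(-25,0,54,50,3)
```

```text
-10.7 0.1 10.0 0.000 -0.023 0.001; 
-10.5 0.1 10.3 0.000 -0.023 0.001; 
-10.2 0.1 10.5 0.000 -0.023 0.001
```

Request:
step_arm(commands="-10.7 0.1 10 0 -0.023 0.001; -10.5 0.1 10.3 0 -0.023 0.001; -10.2 0.1 10.5 0 -0.023 0.001; 0 0 0 0 0 0")

```text
t: 20.1
eef_pos: [0.6171, -0.0963, 0.0437]
ee_rot: [3.137, 0.872, -2.945]
force: [0.3, 0.4, 0.2]
width: 0.0304
```

Run:
```python
from plan import *
show(); plan(17,0,54,50,5)
```

```text
t 20.1 tip [-25.1  -0.4  52.7] tilt 49.9 zy 0.001 yax [0.002 1.    0.003] F [0.4 0.4 0.2] q [-0.47  0.32 -0.51 -1.6  -0.5   0.51] w 30.4
-5.6 0.1 6.3 0.000 -0.000 -0.001; 
-5.6 0.1 6.3 0.000 -0.000 -0.001; 
-5.6 0.1 6.3 0.000 -0.000 -0.001; 
-5.6 0.1 6.3 0.000 -0.000 -0.001; 
-5.6 0.1 6.3 0.000 -0.000 -0.001
```

Request:
step_arm(commands="-5.6 0.1 6.3 0 0 -0.001; -5.6 0.1 6.3 0 0 -0.001; -5.6 0.1 6.3 0 0 -0.001; -5.6 0.1 6.3 0 0 -0.001; -5.6 0.1 6.3 0 0 -0.001; 0 0 0 0 0 0")

```text
t: 20.85
eef_pos: [0.6584, -0.0866, 0.0458]
ee_rot: [-3.138, 0.872, -2.934]
force: [0.1, -1.1, -3.6]
width: 0.0303
```

Run:
```python
from plan import *
show(); plan(17,0,42,50,4)
f=grab_frame("top"); crop(f,270,105,90,110,6.5,"pics/d28.png")
```

```text
t 20.85 tip [17.3  0.8 54.8] tilt 50.0 zy 0.001 yax [-0.003  1.    -0.002] F [-0.1 -1.1 -3.6] q [-0.39  0.35 -0.45 -1.59 -0.44  0.43] w 30.3
2.5 -0.2 2.0 0.000 -0.000 0.001; 
2.5 -0.2 2.0 0.000 -0.000 0.001; 
2.5 -0.2 2.0 0.000 -0.000 0.001; 
2.5 -0.2 2.0 0.000 -0.000 0.001
```

View pics/d28.png

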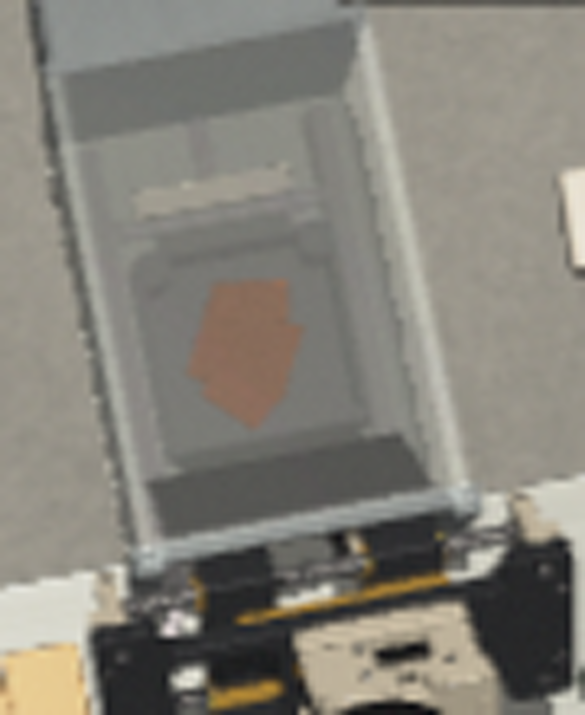

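Request:
step_arm(commands="2.5 -0.2 2 0 0 0; 2.5 -0.2 2 0 0 0; 2.5 -0.2 2 0 0 0; 2.5 -0.2 2 0 0 0; 0 0 0 0 0 0")

```text
t: 21.52
eef_pos: [0.6579, -0.0883, 0.0329]
ee_rot: [-3.138, 0.872, -2.936]
force: [-1.4, -0.8, 0.0]
width: 0.0302
```

```bash
python3 -c "
from plan import *
show(); plan(17,0,39,50,3)"
```

```text
t 21.52 tip [16.5 -0.6 41.9] tilt 50.0 zy 0.0 yax [-0.002  1.    -0.002] F [-1.5 -0.6  0. ] q [-0.42  0.38 -0.45 -1.64 -0.46  0.51] w 30.2
0.6 0.2 0.7 0.000 -0.000 0.001; 
0.6 0.2 0.7 0.000 -0.000 0.001; 
0.6 0.2 0.7 0.000 -0.000 0.001
```

Request:
step_arm(commands="0.8 0.2 0.6 0 0 0; 0.8 0.2 0.6 0 0 0; 0.8 0 0.6 0 0 0; 0 0 0 0 0 0")

```text
t: 22.02
eef_pos: [0.6579, -0.0875, 0.0305]
ee_rot: [-3.138, 0.873, -2.934]
force: [-1.6, -0.2, 0.3]
width: 0.0301
```

```bash
python3 -c "
from plan import *
show()"
```

```text
t 22.02 tip [16.7  0.1 39.5] tilt 50.0 zy 0.0 yax [-0.003  1.    -0.002] F [-1.6  0.1  0.3] q [-0.43  0.39 -0.46 -1.65 -0.47  0.53] w 30.1
```

Request:
step_arm(commands="0.8 0 0.6 0 0 0; 0.8 0 0.6 0 0 0; 0 0 0 0 0 0")

```text
t: 22.4
eef_pos: [0.6582, -0.0875, 0.0296]
ee_rot: [-3.137, 0.875, -2.934]
force: [-6.0, -0.0, 10.6]
width: 0.0299
```

```bash
python3 -c "
from plan import *
show()"
```

```text
t 22.4 tip [16.9  0.1 38.6] tilt 50.1 zy 0.001 yax [-0.003  1.    -0.003] F [-5.9  1.2 10.6] q [-0.43  0.39 -0.46 -1.66 -0.47  0.55] w 29.9
```

Request:
step_arm(commands="-2.6 0 -2.1 0 0 0; -3.1 0 -2.6 0 0 0; -3.1 0 -2.6 0 0 0; -3.1 0 -2.6 0 0 0; 5.6 0 -6.3 0 0 0; 5.6 0 -6.3 0 0 0; 5.6 0 -6.3 0 0 0; 5.6 0 -6.3 0 0 0")

```text
t: 23.4
eef_pos: [0.6246, -0.0948, 0.0432]
ee_rot: [-3.138, 0.874, -2.935]
force: [0.8, 0.4, -0.0]
width: 0.0299
```

Request:
step_arm(commands="8 0 -9 0 0 0; 8 0 -9 0 0 0; 8 0 -9 0 0 0; 8 0 -9 0 0 0; 0 0 -20 0 0 0; 0 0 -20 0 0 0; 0 0 -20 0 0 0; 0 0 0 0 0 0")

```text
t: 24.4
eef_pos: [0.5321, -0.1135, 0.0811]
ee_rot: [-3.135, 0.874, -2.932]
force: [-0.2, -0.5, 0.3]
width: 0.03
```

Run:
```python
from plan import *
show()
f=grab_frame("top"); crop(f,250,95,130,120,5,"pics/d30.png")
g=grab_frame("scene"); crop(g,185,170,125,150,4,"pics/d31.png")
```

```text
t 24.4 tip [-111.9   -0.2   90.1] tilt 50.1 zy -0.001 yax [-0.003  1.    -0.004] F [-0.3 -0.5  0.3] q [-0.55  0.16 -0.62 -1.45 -0.56  0.4 ] w 30.0
```

View pics/d30.png

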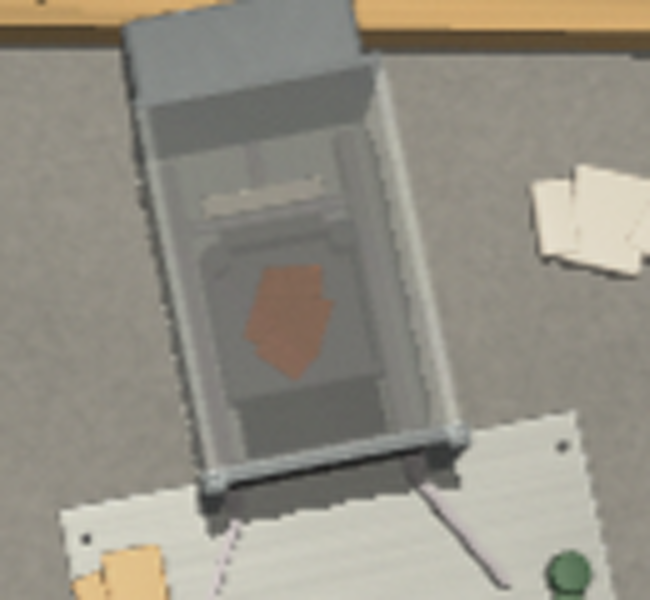

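View pics/d31.png

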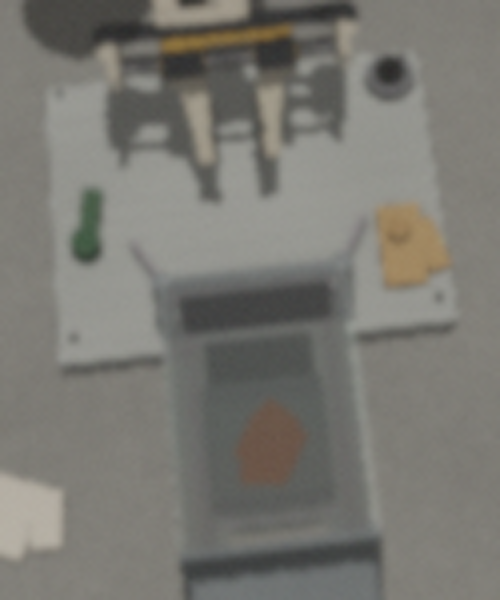

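```bash
python3 -c "
from station import *
print(job_done())"
```

```text
the job is handed in; nothing more can be done
None
```

The carrier is seated in the chamber with the flap shut behind it, and I handed the job in at about 24 s. No verdict came back.

**What I did:**
- I pushed the carrier with both fingertips on its rear face. The flared rails centred it and its own tray opened the flap.
- I kept pushing until the tongue was under the lip against the spring plunger. The tail then dropped behind the sill as I eased back.
- I reached in once more and pressed the tail from above with about 10 N, then withdrew.

**Last checks:**
- **Tail:** the press met its top at about z 31.5 mm, against 32 expected when seated.
- **Carrier:** the plunger shows compressed in the top picture, so the spring is holding it. The sherd is in the tray.
- **Flap:** it hangs shut in both pictures.
- **Other things:** the lid fragment and fitting look unmoved and the start button untouched. I didn't check the other loose things in the final pictures. The arm is clear and touches nothing.

**What disagreed:**
- **Fingertip position:** both cameras and a touch on the plate put the fingertips about 39 mm short of where the description says, along the tool axis. I used the measured value. Before noticing, my first approach hovered over the tail without touching it, and the touch test pressed the plate with about 40 N in all.
- **Carrier position:** the pictures show it 1–7 mm towards the mouth from the nominal seated position. About 2 mm of that is error in my station fit. The spring holding it against the sill and the measured tail height both say it is seated.

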